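Latch a relay into its test fixture

TASK

The relay in the blue carriage has to be latched into the test fixture. Slide the carriage towards the grey head until you feel the relay's pins meet the sprung probes, and no harder than that (pushing the carriage with more than 15 N bends pins); hook the latch's wire loop over the steel keeper on the carriage and draw it snug behind the keeper's nose; then press the red lever down over centre until it is fully home and holds the pins on the probes by itself, without bearing on it with more than 30 N. Leave the other things on the bench where they are.

Things in the scene. Friction and masses are not known exactly. Their poses are not given: they have to be found in the camera images.
- fixture: relay test fixture, bolted down: aluminium base plate 300 x 120 x 12 mm, with a blue carriage sliding along it and a grey head with a draw latch. Origin under the plate's centre, on the bench; x along the plate from the carriage towards the head, z up. All x and z told here are in this frame; everything on it is symmetric about y = 0.
- head_slots (a point): mid-point of the slots (x 85 mm, on top of the base) in which the HEAD is clamped: a grey block 56 mm long, 80 wide, top at z 70 mm. The head itself is NOT measured: its middle (lever pivot) stands anywhere from x 65 to 105 mm, and is to be found by feel or sight: when the pins just touch the probes, pivot x = carriage + 28.8 mm.
- latch_mid (a point): nominal place of the lever pivot, a pin along y at z 88 mm above the head's middle; the true one is up to 20 mm off along x, with the head. The DRAW LATCH turns on it: a red lever, and a wire loop hinged on the lever 12 mm from the pivot, at angle (lever - 0.21 rad) above +x. Lever and loop swing in the x-z plane and do not collide with the head.
- push_face (a point): centre of the outer (-x) face of the carriage's blue upright back plate, where a hand pushes it: plate 70 mm wide, 8 mm thick, from z 32 to 80 mm; this point is at z 56 mm, x = carriage - 95.2 mm.
- keeper (a point): centre of the loop's cross bar when seated behind the keeper: z 84 mm, x = carriage - 55 mm. The keeper is a steel block 24 mm wide on the carriage's yoke, with a flat seat at z 81 mm and a nose on the +x side of the bar. The yoke below is 53 mm wide, top at z 68 mm. The bar lies on the seat, on the -x side of the nose.
- nose_top (a point): top of the keeper's nose, z 98 mm: 5 mm thick, 24 mm wide, leaning 10 degrees back (to -x) over the seated bar, so that a bar in tension stays under it. To hook, the bar goes over the top, at least 3 mm further to -x than its seat, and down. With the lever fully open and the pins touching there are about 4 mm to spare; a carriage more than 3 mm short cannot be hooked.
- carriage (a joint): travel in m of the blue carriage (the grey relay can lies in it, its pins towards the head) towards +x; 0 at its rear end, 0.095 at most. It drags with about 2 N and stays where it is left. The pins meet the probes somewhere from 0.036 to 0.076.
- probes (a joint): how far, in m, the pins push in the sprung probe plate in the head's face: 0 at rest, at most 0.008. It gives from 7 N on and then takes about 9 N per mm; let go, it pushes the carriage back to where the pins just touch. A good latching presses it in by 3 to 4.5 mm.
- lever (a joint): angle of the red lever in rad: 0 home (level, pointing to +x, on a rigid stop), growing as it is raised and over towards -x; 1.83 fully open. Red sleeve 22 mm wide, 22 to 78 mm from the pivot, upper face 5 mm above the line through the pivot. Stiff: stays where left. With the loop hooked it takes about 5 N at mid-sleeve, passes dead centre at 0.25 and snaps home.
- loop (a joint): loop - lever (rad) is how far the loop points above level, from its hinge towards -x. 5 mm steel wire: two side wires, 41 mm over their outsides (grip across both near the bar), and a cross bar 90 mm from the hinge. Stiff hinge: stays put and turns with the lever, so a loop left slack is lifted off as the lever turns; drawn back to bear on the nose it stays. Moving the bar in x takes about 3 N.
- relay_can: spare relay can: grey box 28 x 28 mm, 52 mm tall, on a round black socket base, standing; origin under its centre. Leave it alone.
- spacer: ivory ceramic spacer ring, 34 mm across, 22 mm tall, standing on the bench; origin under its centre. Leave it alone.
- busbar_a: copper busbar 120 x 22 x 6 mm lying flat to the robot's left; origin under its centre, its x along its length. Leave it alone.
- busbar_b: copper busbar 120 x 22 x 6 mm lying flat to the robot's right; origin under its centre, its x along its length. Leave it alone.
- screwdriver: red-handled screwdriver, 170 mm long, lying beyond the fixture, to the right; origin under its middle, its x along its length towards the blade. Leave it alone.
- thread_ring: steel ring, 40 mm across, 12 mm tall, lying flat at the right; origin under its centre. Leave it alone.

How it is judged (in metres and radians):
At the end, for the whole second after the job is handed in: the lever is home (within 0.06 rad of its stop) and the latched carriage keeps the probe plate pushed in by more than 2.5 mm, with the robot's hand away (value of joint lever below 0.06 rad and value of joint probes above 0.0025 m); the robot touches nothing.
It fails at once if the carriage is pushed with more than 15 N (contact force between carriage and the fingers above 15 N).
It fails at once if the lever's red sleeve is pressed with more than 30 N (contact force between lever_c0 and the fingers above 30 N).
It fails at once if another thing on the bench is moved by more than 30 mm (distance of any of relay_can, spacer, busbar_a, busbar_b, screwdriver, thread_ring from where it was at the start of the episode above 0.03 m).
It also fails if it takes over 72 s, if anything falls off the work surface, if the arm or the gripper's body presses on something with over 40 N, if the wrist force passes 120 N, or if a joint passes its speed limit or range.

ROBOT

A 6-joint arm with a two-finger parallel gripper is mounted at the origin on the work surface. World frame = base frame: x ahead of the robot, y to its left, z up, the work surface at z = 0. Lengths are in m, angles in degrees, forces in N, time in s.
With the tool pointing down it reaches from about 0.4 to 0.825 m from the base axis. Payload 7 kg.
Tool frame: the origin (TCP) lies at the very end of the fingers, on their centre line; the grasp point (between the pads) lies 19 mm behind it; z points along the fingers, y is the direction in which the jaws open and shut (so a half turn about z gives the same grasp; the last joint's range is limited). The gripper opens to 88 mm and grips with 3 to 60 N. Pads are 19 mm wide; open, the fingers measure 130 mm over their backs; the gripper's body (78 mm by 193 mm) begins 47 mm behind the grasp point.
Start: joints at [86.522, 20.546, 0.682, 0, -70.136, -16.507], TCP at [0.231, 0.634, 0.227] pointing down, gripper open.
Joint ranges: [-176.03, 176.03], [-82.01, 121.73], [-58.28, 71.71], [-173.87, 95.51], [-174.79, -0.11], [-173.66, 173.66]. Speed limits (degrees/s): [136.94, 136.94, 172.46, 180, 180, 180].

INTERFACE

Orientations are given as [roll, pitch, yaw] about the fixed x, y, z axes, in that order (R = Rz(yaw) Ry(pitch) Rx(roll)).
In Python, from plant import ctrl, snapshot, workorder gives the robot as it stands. The module is installed in compiled form; this text tells all that it offers.
- The arm moves only by the shell command python3 -m creep 'ROWS'. ROWS is JSON, a list of rows, each a list of 5 numbers: the shift along the tool's x, y, z scaled (see below), then the turn about the tool's z scaled (see below), then the finger opening in mm, from 0 to 87.6. A call has exactly 8 rows; each row is the pose to reach, as a shift and turn from the pose commanded when the call began, along the tool's axes at that moment, turning the shorter way round; what a row does not reach only later rows make up. The controller multiplies each number of a shift by 0.1 m and each number of a turn by 180 degrees. A row lasts 1/12 s, in which the tool goes at most 41.7 mm and 7.16 degrees, less where a joint would pass 70% of its speed; a pose out of reach is approached as far as the arm can. A call with a number of a shift or a turn outside -1 to 1 is refused whole. A call with a gripper value outside its range is refused whole. The fingers move at their own pace and stop on an object; the grip force is fixed at half the most. Time passes only in rows, so rows that repeat a pose let the fingers close, or fill a call up. It gives the time, the measured TCP pose, the force and the opening at its end, in the units of the state.
- ctrl.get_obs(): the state, without advancing time (a new reading comes with each control period).
- snapshot(name): name is "side" or "top" or "wrist"; returns a dict with "img" (384x512x3 uint8, blue, green, red), "camera_matrix" (3x3 intrinsics, pixels), "k1" (the pictures are not rectified: a ray, as slopes to the right and down, at radius r is drawn at 1 + k1 r^2 times it, then the intrinsics apply), "xyz" and "rotation" of the camera in the world. Camera axes: x right, y up, looking along -z (the intrinsics and any distortion apply to the point x, -y, -z); pixel columns grow to the right and rows downward; lengths in m; the calibration is good to about 2 mm. A picture is of the moment at which its call begins. There is no depth.
- workorder.close_job(): hands the job in, once; it reports no verdict.
The state is a dict: "clock": time; "joint_pos": joint angles; "qvel": joint speeds; "tau": joint torques, N m; "tool_pos": TCP position; "orientation": TCP orientation; "force": force on the tool from outside, world axes, zero at the start; "moment": the same for the moment, N m; "opening": finger opening in m.
Only numpy, scipy, OpenCV 4.12 (cv2) and the standard library are available. Lean on these libraries where they do the work, as an engineer would, in place of code of your own. Each camera call takes 0.05 s, during which the arm holds its last target.

## Working session

There is one attempt and no reset: what is moved stays moved. The work goes in short steps, Python scripts to look and compute and a shell command to move; the robot and the scene stay as the last step left them, time stands still between calls to the robot, and variables do not carry over. Pictures are saved under pics/ and viewed, and the job is handed in when it is done.

```bash
mkdir -p pics; ls
python3 - <<'E'
from plant import ctrl, snapshot
import cv2, numpy as np
print(ctrl.get_obs())
for n in ["side","top","wrist"]:
    s=snapshot(n); cv2.imwrite(f"pics/{n}0.png",s["img"])
    print(n,s["camera_matrix"],s["k1"],s["xyz"],s["rotation"])
E
```

```text
pics
{'clock': 0.0, 'joint_pos': array([ 8.65210612e+01,  2.05918264e+01,  6.33197448e-01, -2.11697239e-02,
       -7.01354471e+01, -1.65076820e+01]), 'qvel': array([ 0.02325373,  0.05202774, -0.03783495, -0.02204837,  0.02572468,
       -0.03385612]), 'tau': array([ 1.34705337e-03, -5.82720566e+01,  2.93057781e+01,  6.99706122e+00,
        7.29577179e-03, -1.50381425e-04]), 'tool_pos': array([0.23055813, 0.63387605, 0.22561059]), 'orientation': array([ 1.79904146e+02, -7.65341433e-03, -1.99938241e+01]), 'force': array([-0.61941675, -0.82645132,  0.27796599]), 'moment': array([0.035051  , 0.01411193, 0.01041732]), 'opening': 0.08810694090272939}
side [[391.09445101   0.         255.43696657]
 [  0.         391.09445101 194.42007355]
 [  0.           0.           1.        ]] 0.02639144837500988 [0.12082802 0.61269445 0.61244925] [  55.77583148    0.36362879 -143.48573667]
top [[432.68237632   0.         252.6739928 ]
 [  0.         432.68237632 202.18549093]
 [  0.           0.           1.        ]] -0.14491143157950895 [ 0.43676137 -0.02747816  1.27966043] [  8.41730551  -0.66128719 -88.73680929]
wrist [[324.02932245   0.         251.7461134 ]
 [  0.         324.02932245 192.87807842]
 [  0.           0.           1.        ]] -0.0795375330761594 [0.30017692 0.60949093 0.38412103] [-1.57102656e+01 -1.09972557e-01 -1.10003359e+02]
```

View pics/side0.png

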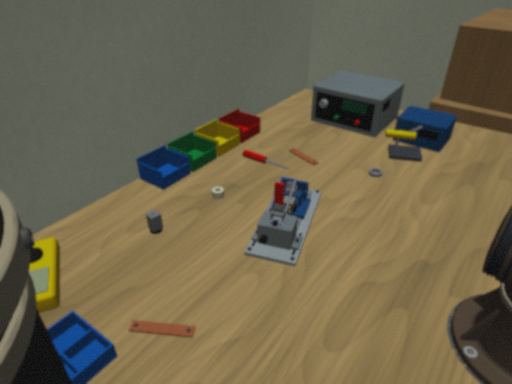

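View pics/top0.png

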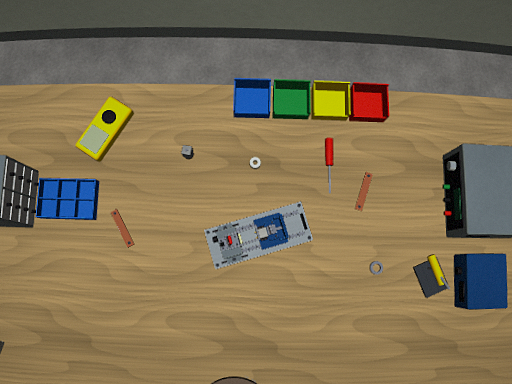

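View pics/wrist0.png

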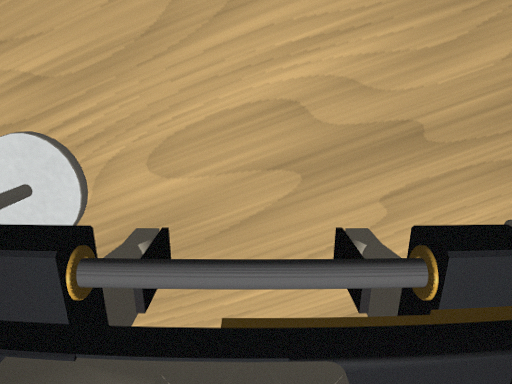

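```bash
cat > h.py <<'E'
import numpy as np, cv2
from scipy.spatial.transform import Rotation as R
from plant import ctrl, snapshot
def cam(s): return np.array(s["xyz"]),R.from_euler('xyz',s["rotation"],degrees=True).as_matrix()
def ray(s,u,v):
    K=s["camera_matrix"];p=np.array([(u-K[0,2])/K[0,0],(v-K[1,2])/K[1,1]])
    q=p.copy()
    for _ in range(30): q=p/(1+s["k1"]*(q@q))
    o,M=cam(s); return o,M@np.array([q[0],-q[1],-1.])
def plane(s,u,v,z):
    o,d=ray(s,u,v); return o+d*(z-o[2])/d[2]
def proj(s,P):
    o,M=cam(s); c=M.T@(np.array(P)-o); q=np.array([c[0],-c[1]])/-c[2]
    q=q*(1+s["k1"]*(q@q)); K=s["camera_matrix"]; return np.array([K[0,0]*q[0]+K[0,2],K[1,1]*q[1]+K[1,2]])
def crop(s,name,u0,v0,u1,v1,f=6):
    im=s["img"][v0:v1,u0:u1]; cv2.imwrite(f"pics/{name}.png",cv2.resize(im,None,fx=f,fy=f,interpolation=cv2.INTER_CUBIC))
E
python3 - <<'E'
from h import *
s=snapshot("top"); crop(s,"top1",200,195,320,275,6)
s=snapshot("side"); crop(s,"side1",230,165,340,275,5)
E
```

```text
(no output)
```

View pics/top1.png

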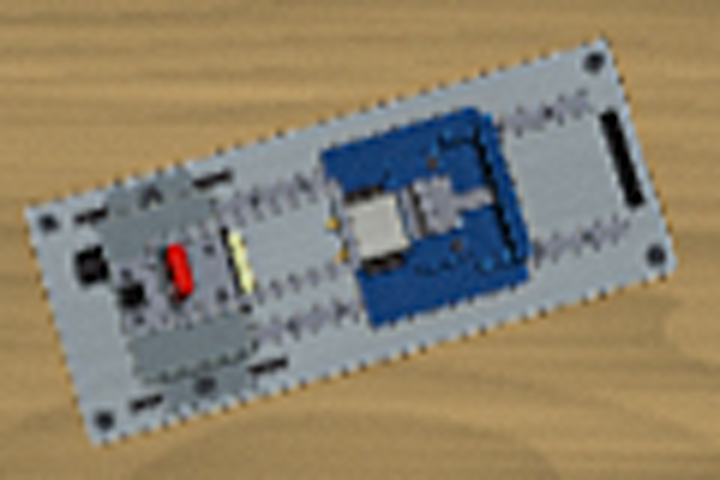

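View pics/side1.png

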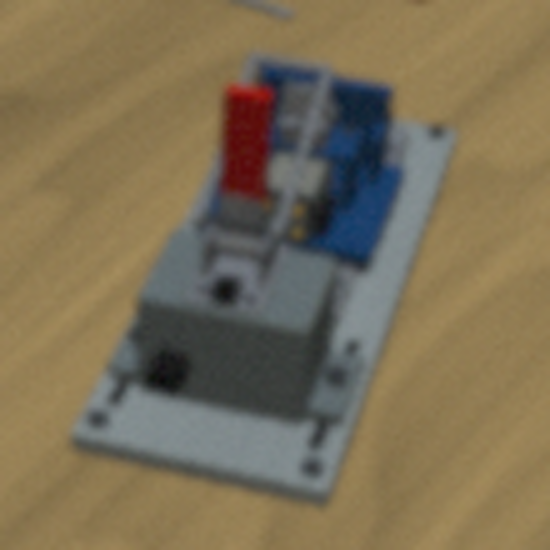

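```bash
cat >> h.py <<'E'
s0=None
def up(U,V,u0,v0,f): return (U+.5)/f-.5+u0,(V+.5)/f-.5+v0
E
python3 - <<'E'
from h import *
s=snapshot("top")
C=[plane(s,*up(U,V,200,195,6),.012) for U,V in [(29,210),(604,38),(677,268),(97,445)]]
C=np.array(C);print(C.round(4))
print(np.linalg.norm(np.diff(np.vstack([C,C[:1]]),axis=0),axis=1))
c=C.mean(0); d=C[0]+C[3]-C[1]-C[2]; yaw=np.arctan2(d[1],d[0]); print(c,np.degrees(yaw))
# side
s2=snapshot("side")
D=np.array([plane(s2,*up(U,V,230,165,5),.012) for U,V in [(75,437),(328,495),(458,133)]])
print(D.round(4))
E
```

```text
[[ 0.5399  0.102   0.012 ]
 [ 0.6318 -0.1793  0.012 ]
 [ 0.5187 -0.216   0.012 ]
 [ 0.4266  0.065   0.012 ]]
[0.29585388 0.11898046 0.2957356  0.1192126 ]
[ 0.52924379 -0.05708678  0.012     ] 108.11479673638836
[[ 0.5322  0.1044  0.012 ]
 [ 0.4213  0.0688  0.012 ]
 [ 0.5119 -0.2137  0.012 ]]
```

```bash
P='[[0.3,0.31,-0.04,0,87],[0.6,0.62,-0.08,0,87],[0.905,0.937,-0.11,0,87],[0.905,0.937,-0.11,0,87],[0.905,0.937,-0.11,0,87],[0.905,0.937,-0.11,0,87],[0.905,0.937,-0.11,0,87],[0.905,0.937,-0.11,0,87]]'; echo skip; python3 -m creep '[[0.3,0.31,-0.04,0,87],[0.6,0.62,-0.08,0,87],[0.905,0.937,-0.11,0,87],[0.905,0.937,-0.11,0,87],[0.905,0.937,-0.11,0,87],[0.905,0.937,-0.11,0,87],[0.905,0.937,-0.11,0,87],[0.905,0.937,-0.11,0,87]]'
```

```text
skip
clock: 1.02
tool_pos: [0.2833, 0.5162, 0.2372]
orientation: [180.0, 0.0, -19.9]
force: [1.2, -0.1, 0.7]
opening: 0.087
```

```bash
python3 -m creep '[[0.3,0.31,-0.04,0,87],[0.6,0.62,-0.08,0,87],[0.905,0.937,-0.11,0,87],[0.95,0.98,-0.11,0,87],[0.95,0.98,-0.11,0,87],[0.95,0.98,-0.11,0,87],[0.95,0.98,-0.11,0,87],[0.95,0.98,-0.11,0,87]]'
python3 -m creep '[[0.3,0.31,-0.04,0,87],[0.6,0.62,-0.08,0,87],[0.905,0.937,-0.11,0,87],[0.95,0.98,-0.11,0,87],[0.95,0.98,-0.11,0,87],[0.95,0.98,-0.11,0,87],[0.95,0.98,-0.11,0,87],[0.95,0.98,-0.11,0,87]]'
python3 -m creep '[[0.3,0.31,-0.04,0,87],[0.6,0.62,-0.08,0,87],[0.905,0.937,-0.11,0,87],[0.9,0.92,-0.11,0,87],[0.9,0.92,-0.11,0,87],[0.9,0.92,-0.11,0,87],[0.9,0.92,-0.11,0,87],[0.9,0.92,-0.11,0,87]]'
python3 -m creep '[[0.3,0.31,-0.04,0.04,87],[0.6,0.62,-0.08,0.08,87],[0.8,0.85,-0.11,0.12,87],[0.8,0.85,-0.11,0.16,87],[0.8,0.85,-0.11,0.2,87],[0.8,0.85,-0.11,0.24,87],[0.8,0.85,-0.11,0.28,87],[0.8,0.85,-0.11,0.288,87]]'
python3 - <<'E'
from h import *
print(ctrl.get_obs()["joint_pos"].round(1),ctrl.get_obs()["tool_pos"],ctrl.get_obs()["orientation"])
for n in ["wrist","side"]:
    s=snapshot(n); cv2.imwrite(f"pics/{n}2.png",s["img"]); print(s["xyz"],s["rotation"])
E
```

```text
clock: 1.68
tool_pos: [0.3391, 0.3919, 0.2481]
orientation: [180.0, 0.0, -19.9]
force: [-0.6, -0.2, -0.4]
opening: 0.0869
clock: 2.35
tool_pos: [0.395, 0.2674, 0.2592]
orientation: [180.0, 0.0, -19.9]
force: [0.0, 0.0, 0.4]
opening: 0.0868
clock: 3.02
tool_pos: [0.4481, 0.1502, 0.2704]
orientation: [180.0, 0.0, -19.9]
force: [-0.8, 0.4, -0.6]
opening: 0.0872
clock: 3.68
tool_pos: [0.4945, 0.0428, 0.2814]
orientation: [180.0, 0.0, -72.2]
force: [0.0, 0.3, 1.0]
opening: 0.0869
[ 27.7   1.5 -16.1  -0.  -72.3  -9.8] [0.49445859 0.04280339 0.28140365] [ 1.79982879e+02  2.11592846e-03 -7.21624414e+01]
[ 0.51785175 -0.02636077  0.43977901] [-1.56984613e+01 -3.75820862e-02 -1.62176670e+02]
[0.12082802 0.61269445 0.61244925] [  55.77583148    0.36362879 -143.48573667]
```

View pics/wrist2.png

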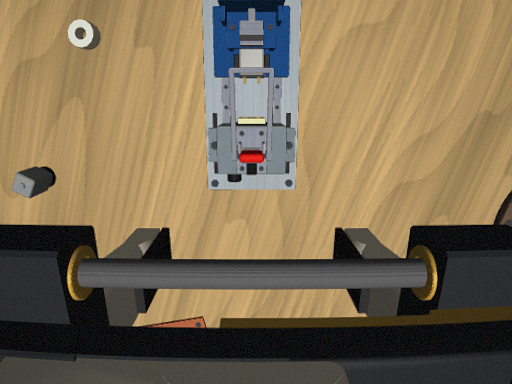

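Run:
```python
from h import *
s=snapshot("wrist"); crop(s,"w3",190,0,310,200,4)
```

```text
(no output)
```

View pics/w3.png

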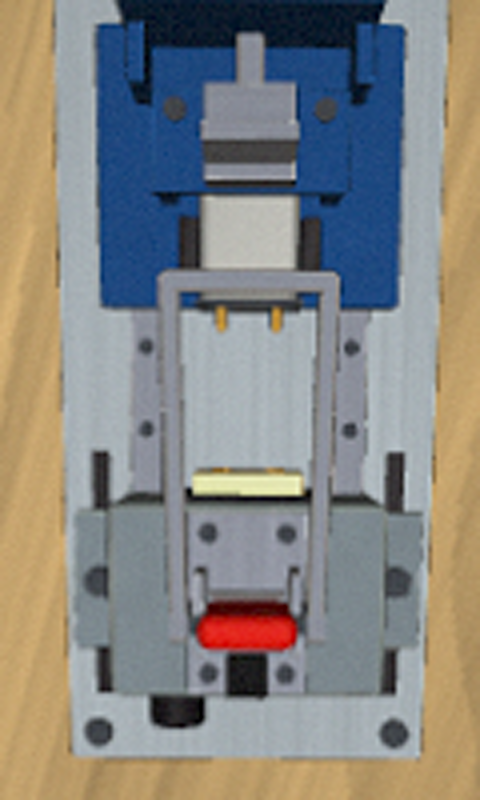

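```bash
cat >> h.py <<'E'
def u4(U,V): return up(U,V,190,0,4)
E
python3 - <<'E'
from h import *
s=snapshot("wrist"); o,M=cam(s)
a=plane(s,*u4(76,756),.012);b=plane(s,*u4(420,756),.012); print(a,b,np.linalg.norm(a-b))
m=(a+b)/2; d=(b-a); yfix=-(d/np.linalg.norm(d)) # image right = ?
print(yfix)
# image right -> fixture? x axis fixture points image down
y=np.array([d[0],d[1],0])/np.linalg.norm(d); 
x=np.array([y[1],-y[0],0]); 
if x@np.array([-.311,.95,0])<0: x=-x
print("x",x,np.degrees(np.arctan2(x[1],x[0])))
# left side edge at top: plate width edges
for U,V in [(56,200),(443,200),(70,600),(425,600)]:
    print("edge",plane(s,*u4(U,V),.012))
fo=m-x*.150; fo[2]=0; print("origin",fo)
def fx(U,V,z): return ((plane(s,*u4(U,V),z)-fo)@x)*1000
print("head front/back top", fx(250,497,.07),fx(250,503,.07),fx(330,693,.07))
print("plate back", fx(250,25,.05))
print("nose", [fx(250,V,.098) for V in (82,135,160)], [fx(250,V,.081) for V in (135,160,180)])
print("bar", [fx(250,270+8,z) for z in (.13,.14,.15,.16)])
for z in (.13,.14,.15,.16): print(z,np.linalg.norm(plane(s,*u4(160,280),z)-plane(s,*u4(340,280),z)))
for z in (.09,.1,.11): print(z,np.linalg.norm(plane(s,*u4(168,640),z)-plane(s,*u4(328,640),z)), fx(250,640,z))
print("lever top", [fx(250,V,z) for V,z in ((605,.165),(648,.165))])
E
```

```text
[0.5383474  0.10064653 0.012     ] [0.426631   0.06363683 0.012     ] 0.1176871713841417
[ 0.94926567  0.31447526 -0.        ]
x [-0.31447526  0.94926567  0.        ] 108.3291385450293
edge [ 0.59509549 -0.06851173  0.012     ]
edge [ 0.481242   -0.10626315  0.012     ]
edge [0.5553214  0.04989559 0.012     ]
edge [0.44363592 0.01289023 0.012     ]
origin [ 0.52966049 -0.06024817  0.        ]
head front/back top 59.286068749953245 60.94977593119867 115.51454323977815
plate back -68.67978459109975
nose [np.float64(-42.75091940288371), np.float64(-30.488042828471375), np.float64(-24.660458552279735)] [np.float64(-33.784487386220036), np.float64(-27.667100968020975), np.float64(-22.750590298059578)]
bar [np.float64(6.323132746206916), np.float64(7.274446940945974), np.float64(8.225761135685044), np.float64(9.177075330424138)]
0.13 0.04083072947351604
0.14 0.039512972576977605
0.15 0.03819521568043917
0.16 0.03687745878390063
0.09 0.04365159988260573 96.44040660597858
0.1 0.04240387744296438 94.70707122587962
0.11 0.04115615500332313 92.97373584578067
lever top [np.float64(75.90638799027302), np.float64(85.17661282751118)]
```

Run:
```python
from h import *
s=snapshot("side"); crop(s,"side4",225,160,335,270,7)
```

```text
(no output)
```

View pics/side4.png

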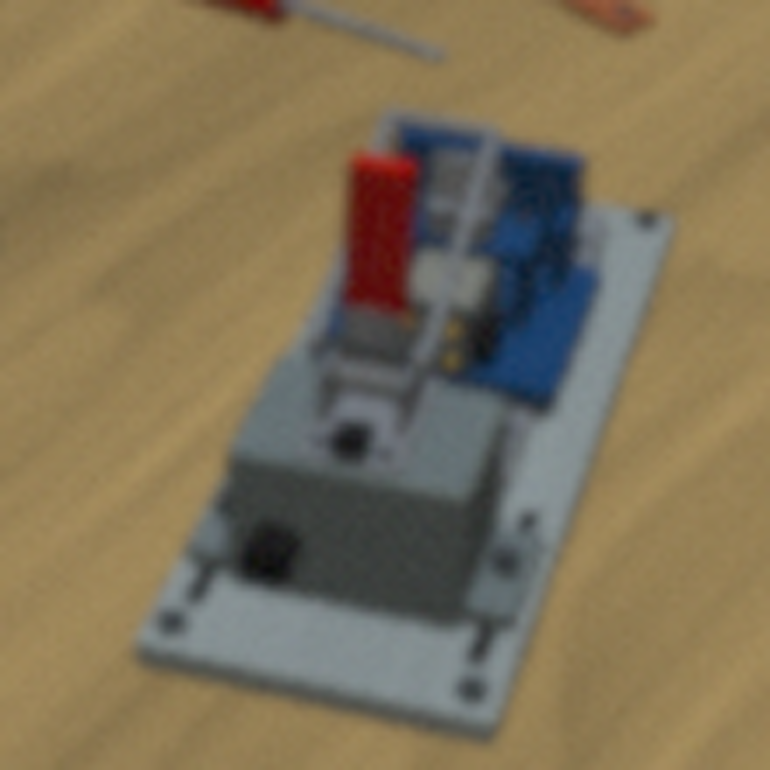

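```bash
python3 -m creep '[[0.4,0,0,0,40],[0.8,0,0,0,0],[1,0,0,0,0],[1,0,0,0,0],[1,0,0,0,0],[1,0,0,0,0],[1,0,0,0,0],[1,0,0,0,0]]'
python3 -m creep '[[0.4,0,0.2,0,0],[0.8,0,0.4,0,0],[1,0,0.6,0,0],[1,0,0.6,0,0],[1,0,0.6,0,0],[1,0,0.6,0,0],[1,0,0.6,0,0],[1,0,0.6,0,0]]'
python3 -m creep '[[0.4,0,0,0,0],[0.4,0,0,0,0],[0.4,0,0,0,0],[0.4,0,0,0,0],[0.4,0,0,0,0],[0.4,0,0,0,0],[0.4,0,0,0,0],[0.4,0,0,0,0]]'
python3 - <<'E'
from h import *
print(ctrl.get_obs()["joint_pos"].round(1),ctrl.get_obs()["tool_pos"],ctrl.get_obs()["orientation"])
for n in ["wrist","top"]:
    s=snapshot(n); print(s["xyz"],s["rotation"])
    if n=="wrist": cv2.imwrite(f"pics/{n}5.png",s["img"])
    else: crop(s,"top5",200,195,320,275,6)
E
```

```text
clock: 4.6
tool_pos: [0.5256, -0.0524, 0.2817]
orientation: [-180.0, 0.0, -71.7]
force: [-0.1, 0.3, -0.3]
opening: 0.0389
clock: 5.27
tool_pos: [0.5574, -0.1472, 0.2229]
orientation: [-179.9, -0.0, -71.7]
force: [-0.3, 0.9, 0.8]
opening: 0.0004
clock: 5.93
tool_pos: [0.5694, -0.1858, 0.2218]
orientation: [-180.0, -0.0, -71.8]
force: [0.3, 0.3, -0.1]
opening: 0.0003
[  0.6  13.6  -9.7  -0.  -66.6  17.6] [ 0.56943052 -0.18577485  0.22180669] [-1.79979885e+02 -5.27573379e-03 -7.17833602e+01]
[ 0.59316441 -0.25479112  0.3802044 ] [-1.56914040e+01  1.29651644e-04 -1.61796075e+02]
[ 0.43676137 -0.02747816  1.27966043] [  8.41730551  -0.66128719 -88.73680929]
```

View pics/wrist5.png

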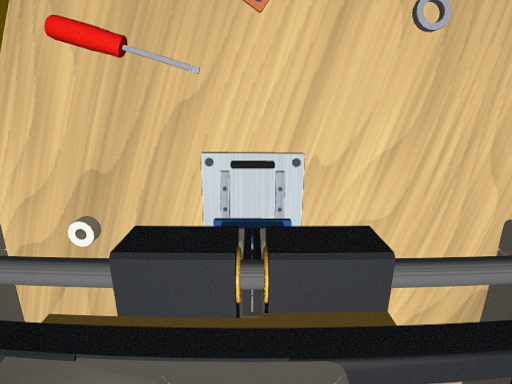

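View pics/top5.png

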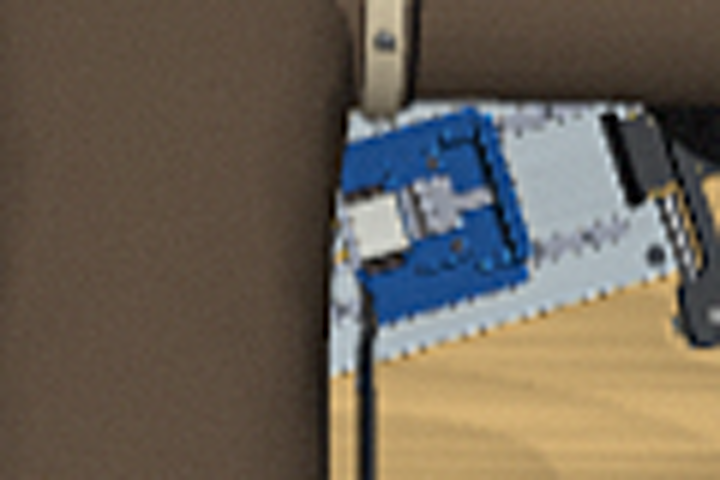

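```bash
cat >> h.py <<'E'
fo=np.array([0.5297,-0.0602,0]); th=np.radians(108.25); fX=np.array([np.cos(th),np.sin(th),0]); fY=np.array([-np.sin(th),np.cos(th),0])
def F(p): p=np.array(p)-fo; return np.array([p@fX,p@fY,p[2]])*1000
E
python3 - <<'E'
from h import *
s=snapshot("wrist"); crop(s,"w6",180,140,330,230,5)
a=plane(s,202,153,.012);b=plane(s,304,153,.012);print(F(a),F(b))
for v in (217,219,221,223): print(v,F(plane(s,252,v,.08)))
print("tcp",F(ctrl.get_obs()["tool_pos"]))
s=snapshot("top")
for p in [(495,112),(525,262)]: print(F(plane(s,*up(*p,200,195,6),.08)))
E
```

```text
[-148.91560068  -56.17827786   12.        ] [-148.79281341   60.51289184   12.        ]
217 [-95.94506656   0.90453828  80.        ]
219 [-93.85362878   0.90269614  80.        ]
221 [-91.75424354   0.90084852  80.        ]
223 [-89.64682668   0.89899537  80.        ]
tcp [-131.98430103    1.68000022  221.65750795]
[-74.49788949 -33.91131797  80.        ]
[-66.78264466  36.84724594  80.        ]
```

View pics/w6.png

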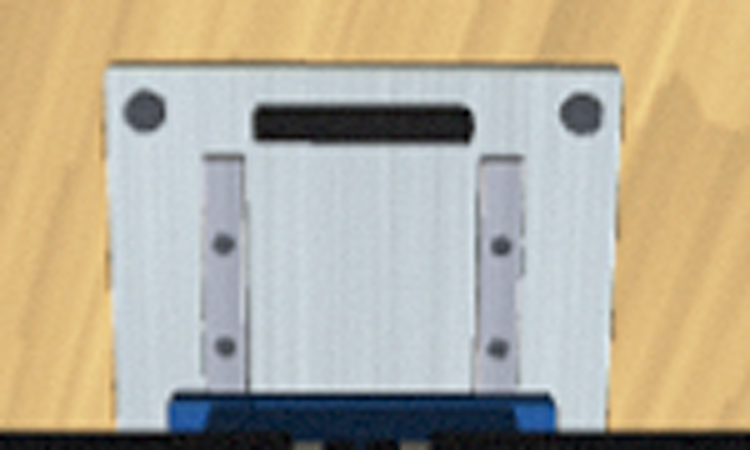

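```bash
python3 -m creep '[[0,0,0.4,0,0],[0,0,0.8,0,0],[0,0,1,0,0],[0,0,1,0,0],[0,0,1,0,0],[0,0,1,0,0],[0,0,1,0,0],[0,0,1,0,0]]'
python3 -m creep '[[0,0,0.3,0,0],[0,0,0.6,0,0],[-0.1,0.01,0.62,0,0],[-0.2,0.01,0.62,0,0],[-0.3,0.01,0.62,0,0],[-0.36,0.01,0.62,0,0],[-0.36,0.01,0.62,0,0],[-0.36,0.01,0.62,0,0]]'
python3 - <<'E'
from h import *
o=ctrl.get_obs();print(F(o["tool_pos"]),o["force"])
s=snapshot("top"); crop(s,"top7",200,195,320,275,6)
E
```

```text
clock: 6.8
tool_pos: [0.5706, -0.1864, 0.1235]
orientation: [-179.8, -0.1, -71.8]
force: [-0.3, -0.2, -0.4]
opening: 0.0005
clock: 7.47
tool_pos: [0.5582, -0.1517, 0.0612]
orientation: [-179.9, -0.0, -71.7]
force: [0.1, 0.3, 0.9]
opening: 0.0007
[-95.79350954   1.59146064  61.18832453] [0.14972514 0.25449647 0.92868416]
```

View pics/top7.png

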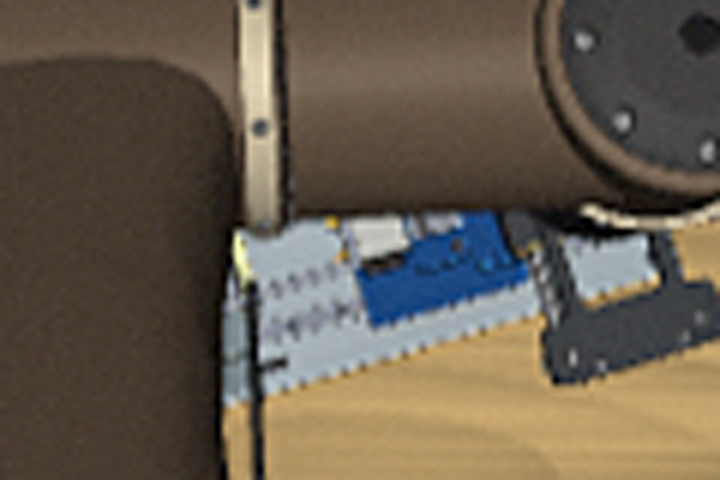

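```bash
python3 -m creep '[[-0.02,0,0,0,0],[-0.04,0,0,0,0],[-0.06,0,0,0,0],[-0.08,0,0,0,0],[-0.1,0,0,0,0],[-0.11,0,0,0,0],[-0.12,0,0,0,0],[-0.13,0,0,0,0]]'
python3 -m creep '[[-0.01,0,0,0,0],[-0.02,0,0,0,0],[-0.03,0,0,0,0],[-0.04,0,0,0,0],[-0.05,0,0,0,0],[-0.06,0,0,0,0],[-0.07,0,0,0,0],[-0.08,0,0,0,0]]'
python3 - <<'E'
from h import *
o=ctrl.get_obs();print(F(o["tool_pos"]),o["force"]@fX)
s=snapshot("top"); crop(s,"top8",200,195,320,275,6)
E
```

```text
clock: 8.18
tool_pos: [0.5532, -0.1401, 0.0595]
orientation: [180.0, -0.0, -71.8]
force: [0.0, -2.9, -0.9]
opening: 0.0005
clock: 8.85
tool_pos: [0.5506, -0.1323, 0.0595]
orientation: [180.0, 0.0, -71.8]
force: [0.4, -2.4, -1.9]
opening: 0.0005
[-75.04671063   2.69720176  59.51708016] -2.3737621917724097
```

View pics/top8.png

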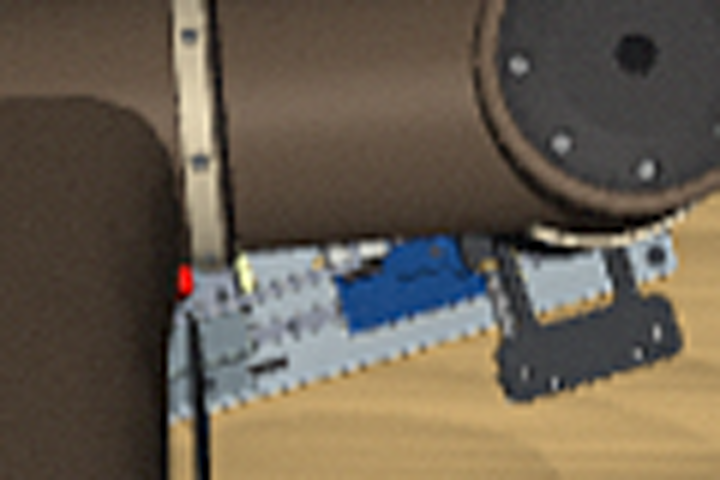

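```bash
python3 -m creep '[[-0.02,0,0,0,0],[-0.04,0,0,0,0],[-0.06,0,0,0,0],[-0.08,0,0,0,0],[-0.1,0,0,0,0],[-0.12,0,0,0,0],[-0.13,0,0,0,0],[-0.14,0,0,0,0]]'
python3 -m creep '[[-0.005,0,0,0,0],[-0.01,0,0,0,0],[-0.01,0,0,0,0],[-0.01,0,0,0,0],[-0.01,0,0,0,0],[-0.01,0,0,0,0],[-0.01,0,0,0,0],[-0.01,0,0,0,0]]'
python3 - <<'E'
from h import *
o=ctrl.get_obs();print(F(o["tool_pos"]),o["force"]@fX)
s=snapshot("side"); crop(s,"side9",225,160,335,270,7)
E
```

```text
clock: 9.57
tool_pos: [0.5463, -0.1189, 0.0596]
orientation: [-180.0, 0.0, -71.8]
force: [0.0, -2.4, -1.3]
opening: 0.0005
clock: 10.23
tool_pos: [0.5461, -0.1181, 0.0596]
orientation: [-180.0, 0.0, -71.8]
force: [-0.5, 0.1, 0.2]
opening: 0.0002
[-60.12857977   2.59205278  59.61206155] 0.3015561579701822
```

View pics/side9.png

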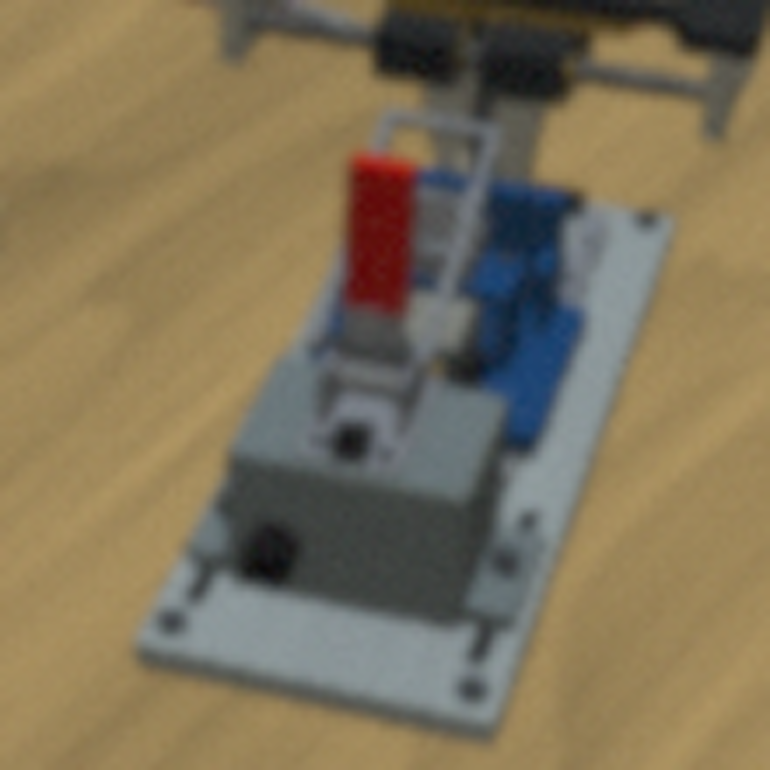

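```bash
python3 -m creep '[[-0.003,0,0,0,0],[-0.006,0,0,0,0],[-0.009,0,0,0,0],[-0.01,0,0,0,0],[-0.01,0,0,0,0],[-0.01,0,0,0,0],[-0.01,0,0,0,0],[-0.01,0,0,0,0]]'
python3 -m creep '[[-0.003,0,0,0,0],[-0.006,0,0,0,0],[-0.009,0,0,0,0],[-0.01,0,0,0,0],[-0.01,0,0,0,0],[-0.01,0,0,0,0],[-0.01,0,0,0,0],[-0.01,0,0,0,0]]'
python3 -m creep '[[-0.003,0,0,0,0],[-0.006,0,0,0,0],[-0.009,0,0,0,0],[-0.01,0,0,0,0],[-0.01,0,0,0,0],[-0.01,0,0,0,0],[-0.01,0,0,0,0],[-0.01,0,0,0,0]]'
python3 - <<'E'
from h import *
o=ctrl.get_obs();print(F(o["tool_pos"]),o["force"]@fX)
E
```

```text
clock: 10.95
tool_pos: [0.5458, -0.1172, 0.0596]
orientation: [-180.0, -0.0, -71.8]
force: [0.5, -1.8, 0.2]
opening: 0.0002
clock: 11.62
tool_pos: [0.5455, -0.1162, 0.0596]
orientation: [-180.0, -0.0, -71.8]
force: [1.6, -1.0, 0.2]
opening: 0.0004
clock: 12.28
tool_pos: [0.5451, -0.1153, 0.0596]
orientation: [-180.0, 0.0, -71.8]
force: [1.3, -1.9, 0.5]
opening: 0.0001
[-57.14111738   2.60967995  59.58464245] -2.1832208796122794
```

Run:
```python
from h import *
s=snapshot("top"); crop(s,"top10",200,195,320,275,6)
s=dict(s); s=snapshot("wrist"); s["xyz"]=[ 0.51785175,-0.02636077,0.43977901]; s["rotation"]=[-1.56984613e+01,-3.75820862e-02,-1.62176670e+02]
for z in (.03,.04,.05): print(z,[F(plane(s,*u4(250,V),z))[0].round(1) for V in (308,330,472,482,495)])
```

```text
0.03 [np.float64(5.5), np.float64(11.9), np.float64(54.2), np.float64(57.3), np.float64(61.3)]
0.04 [np.float64(6.3), np.float64(12.5), np.float64(53.8), np.float64(56.8), np.float64(60.6)]
0.05 [np.float64(7.0), np.float64(13.1), np.float64(53.3), np.float64(56.2), np.float64(60.0)]
```

View pics/top10.png

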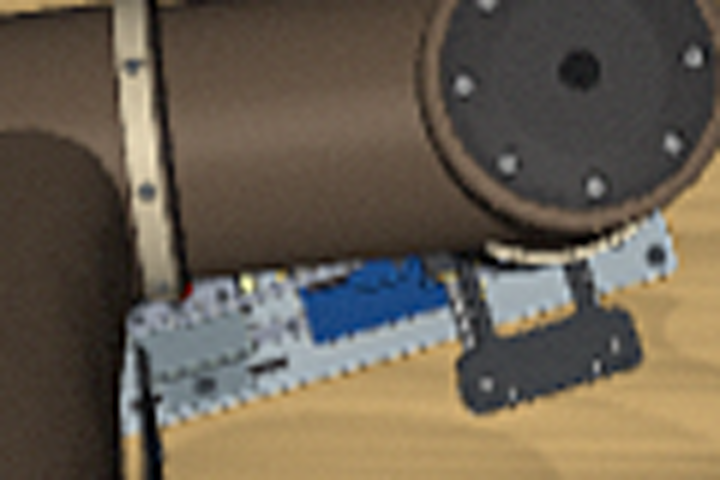

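```bash
python3 -m creep '[[-0.01,0,0,0,0],[-0.02,0,0,0,0],[-0.03,0,0,0,0],[-0.04,0,0,0,0],[-0.05,0,0,0,0],[-0.06,0,0,0,0],[-0.07,0,0,0,0],[-0.07,0,0,0,0]]'
python3 -m creep '[[-0.002,0,0,0,0],[-0.004,0,0,0,0],[-0.006,0,0,0,0],[-0.006,0,0,0,0],[-0.006,0,0,0,0],[-0.006,0,0,0,0],[-0.006,0,0,0,0],[-0.006,0,0,0,0]]'
python3 - <<'E'
from h import *
o=ctrl.get_obs();print(F(o["tool_pos"]),o["force"]@fX)
s=snapshot("top"); crop(s,"top11",200,225,290,275,8)
E
```

```text
clock: 13.05
tool_pos: [0.5428, -0.1084, 0.0596]
orientation: [180.0, 0.0, -71.8]
force: [1.5, -0.9, 0.4]
opening: 0.0003
clock: 13.72
tool_pos: [0.5427, -0.1081, 0.0595]
orientation: [180.0, 0.0, -71.8]
force: [1.3, -1.0, 0.6]
opening: 0.0003
[-49.55640838   2.64513815  59.52328416] -1.3729166705655211
```

View pics/top11.png

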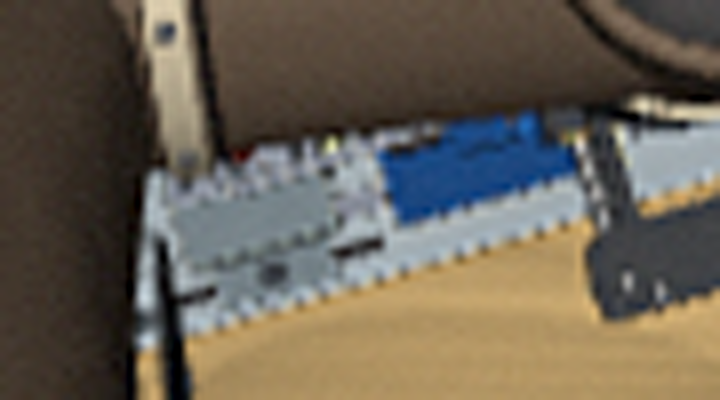

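```bash
cat > chk.py <<'E'
from h import *
import sys
o=ctrl.get_obs(); f=o["force"]@fX; print(F(o["tool_pos"]).round(2),round(f,2)); sys.exit(1 if abs(f)>4.5 else 0)
E
python3 -m creep '[[-0.002,0,0,0,0],[-0.004,0,0,0,0],[-0.005,0,0,0,0],[-0.005,0,0,0,0],[-0.005,0,0,0,0],[-0.005,0,0,0,0],[-0.005,0,0,0,0],[-0.005,0,0,0,0]]' >/dev/null && python3 chk.py &&
python3 -m creep '[[-0.002,0,0,0,0],[-0.004,0,0,0,0],[-0.005,0,0,0,0],[-0.005,0,0,0,0],[-0.005,0,0,0,0],[-0.005,0,0,0,0],[-0.005,0,0,0,0],[-0.005,0,0,0,0]]' >/dev/null && python3 chk.py &&
python3 -m creep '[[-0.002,0,0,0,0],[-0.004,0,0,0,0],[-0.005,0,0,0,0],[-0.005,0,0,0,0],[-0.005,0,0,0,0],[-0.005,0,0,0,0],[-0.005,0,0,0,0],[-0.005,0,0,0,0]]' >/dev/null && python3 chk.py &&
python3 -m creep '[[-0.002,0,0,0,0],[-0.004,0,0,0,0],[-0.005,0,0,0,0],[-0.005,0,0,0,0],[-0.005,0,0,0,0],[-0.005,0,0,0,0],[-0.005,0,0,0,0],[-0.005,0,0,0,0]]' >/dev/null && python3 chk.py
```

```text
[-49.05   2.66  59.56] -1.61
[-48.53   2.66  59.55] -1.32
[-48.06   2.63  59.56] -1.88
[-47.54   2.63  59.55] -1.62
```

```bash
python3 -m creep '[[-0.002,0,0,0,0],[-0.004,0,0,0,0],[-0.005,0,0,0,0],[-0.005,0,0,0,0],[-0.005,0,0,0,0],[-0.005,0,0,0,0],[-0.005,0,0,0,0],[-0.005,0,0,0,0]]' >/dev/null && python3 chk.py &&
python3 -m creep '[[-0.002,0,0,0,0],[-0.004,0,0,0,0],[-0.005,0,0,0,0],[-0.005,0,0,0,0],[-0.005,0,0,0,0],[-0.005,0,0,0,0],[-0.005,0,0,0,0],[-0.005,0,0,0,0]]' >/dev/null && python3 chk.py &&
python3 -m creep '[[-0.002,0,0,0,0],[-0.004,0,0,0,0],[-0.005,0,0,0,0],[-0.005,0,0,0,0],[-0.005,0,0,0,0],[-0.005,0,0,0,0],[-0.005,0,0,0,0],[-0.005,0,0,0,0]]' >/dev/null && python3 chk.py &&
python3 -m creep '[[-0.002,0,0,0,0],[-0.004,0,0,0,0],[-0.005,0,0,0,0],[-0.005,0,0,0,0],[-0.005,0,0,0,0],[-0.005,0,0,0,0],[-0.005,0,0,0,0],[-0.005,0,0,0,0]]' >/dev/null && python3 chk.py &&
python3 -m creep '[[-0.002,0,0,0,0],[-0.004,0,0,0,0],[-0.005,0,0,0,0],[-0.005,0,0,0,0],[-0.005,0,0,0,0],[-0.005,0,0,0,0],[-0.005,0,0,0,0],[-0.005,0,0,0,0]]' >/dev/null && python3 chk.py &&
python3 -m creep '[[-0.002,0,0,0,0],[-0.004,0,0,0,0],[-0.005,0,0,0,0],[-0.005,0,0,0,0],[-0.005,0,0,0,0],[-0.005,0,0,0,0],[-0.005,0,0,0,0],[-0.005,0,0,0,0]]' >/dev/null && python3 chk.py
```

```text
[-47.05   2.64  59.56] -1.32
[-46.54   2.65  59.55] -1.31
[-46.04   2.68  59.53] -1.19
[-45.65   2.63  59.56] -5.2
```

```bash
python3 -m creep '[[0.05,0,0,0,0],[0.2,0,0,0,0],[0.2,0,-0.3,0,30],[0.2,0,-0.6,0,60],[0.2,0,-1,0,70],[0.2,0,-1,0,70],[0.2,0,-1,0,70],[0.2,0,-1,0,70]]'
python3 -m creep '[[0,0,-0.4,0,70],[-0.2,0,-0.6,0,70],[-0.5,-0.015,-0.6,0,70],[-0.77,-0.015,-0.6,0,70],[-0.77,-0.015,-0.6,0,70],[-0.77,-0.015,-0.6,0,70],[-0.77,-0.015,-0.6,0,70],[-0.77,-0.015,-0.6,0,70]]'
python3 - <<'E'
from h import *
o=ctrl.get_obs();print(F(o["tool_pos"]),o["force"])
s=snapshot("wrist"); cv2.imwrite("pics/w12.png",s["img"]);print(s["xyz"],s["rotation"])
s=snapshot("side"); crop(s,"side12",225,130,335,270,5)
E
```

```text
clock: 19.77
tool_pos: [0.5473, -0.123, 0.1595]
orientation: [-180.0, 0.0, -71.8]
force: [-0.7, 0.1, -0.3]
opening: 0.0352
clock: 20.43
tool_pos: [0.5249, -0.0502, 0.2186]
orientation: [179.9, 0.0, -71.8]
force: [-0.6, 0.4, 0.4]
opening: 0.0701
[ 11.03371796   1.40931035 218.64863434] [-0.6462029   0.41051558  0.35175685]
[ 0.54891111 -0.11915811  0.37704833] [-1.57044831e+01 -1.18292758e-01 -1.61856733e+02]
```

View pics/w12.png

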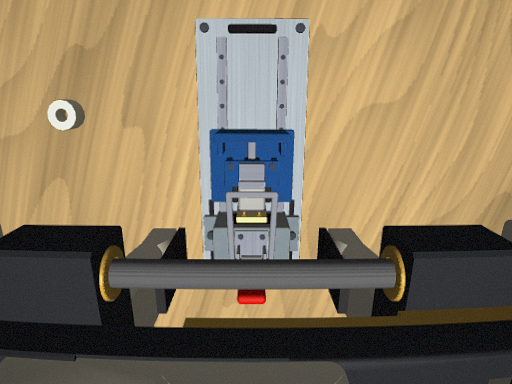

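View pics/side12.png

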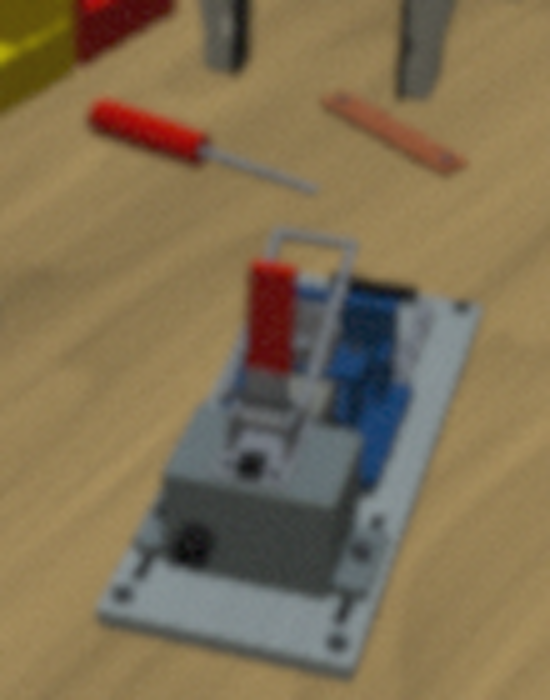

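Run:
```python
from h import *
s=snapshot("wrist"); crop(s,"w13",190,120,310,260,5)
s2=dict(s); s2["xyz"]=[ 0.51785175,-0.02636077,0.43977901]; s2["rotation"]=[-1.56984613e+01,-3.75820862e-02,-1.62176670e+02]
for v1 in (194,195):
  o1,d1=ray(s,252,v1); o2,d2=ray(s2,*u4(250,279))
  # solve in fX,z plane
  A=np.array([[d1@fX,-d2@fX],[d1[2],-d2[2]]]); b=np.array([(o2-o1)@fX,o2[2]-o1[2]])
  t=np.linalg.solve(A,b); print(F(o1+t[0]*d1))
```

```text
[  7.00579782   0.67756134 134.25996699]
[  7.20605198   0.6720861  136.38124942]
```

View pics/w13.png

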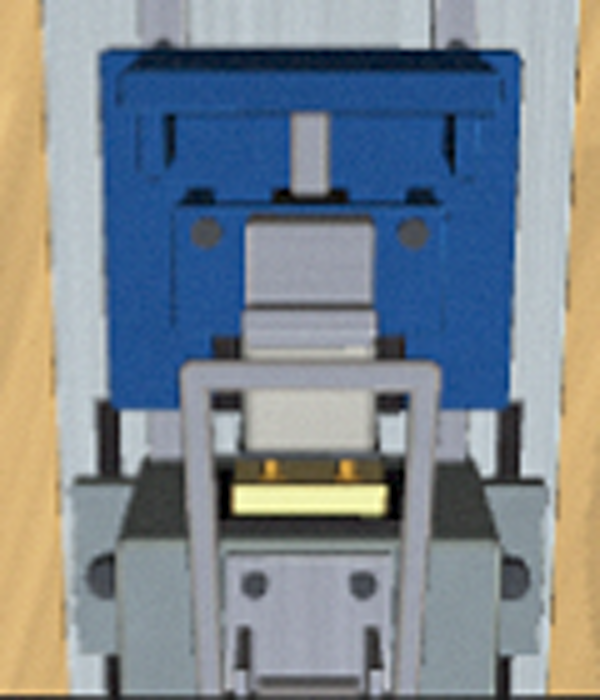

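Run:
```python
from h import *
s=snapshot("wrist")
for V,z in [(307,.098),(325,.098),(345,.098),(216,.081),(305,.081),(52,.02),(75,.08),(112,.08),(100,.08)]: print(V,z,F(plane(s,*up(310,V,190,120,5),z)))
```

```text
307 0.098 [ 5.38217306  0.34833179 98.        ]
325 0.098 [ 8.67474874  0.33946321 98.        ]
345 0.098 [12.35668171  0.32954289 98.        ]
216 0.081 [-7.85218738  0.39986569 81.        ]
305 0.081 [ 9.10822516  0.35422332 81.        ]
52 0.02 [-32.92174976   0.52424575  20.        ]
75 0.08 [-33.69385624   0.47021282  80.        ]
112 0.08 [-26.96812749   0.45216313  80.        ]
100 0.08 [-29.15718314   0.4580391   80.        ]
```

```bash
python3 -m creep '[[0,-0.008,0.3,0,70],[0,-0.008,0.6,0,70],[0,-0.008,0.8,0,70],[0,-0.008,0.92,0,70],[0,-0.008,0.92,0,70],[0,-0.008,0.92,0,70],[0,-0.008,0.92,0,60],[0,-0.008,0.92,0,50]]'
python3 -m creep '[[0,0,0,0,46],[0,0,0,0,42],[0,0,0,0,38],[0,0,0,0,34],[0,0,0,0,34],[0,0,0,0,34],[0,0,0,0,34],[0,0,0,0,34]]'
python3 - <<'E'
from h import *
o=ctrl.get_obs();print(F(o["tool_pos"]),o["force"],o["opening"])
s=snapshot("wrist"); cv2.imwrite("pics/w14.png",s["img"])
E
```

```text
clock: 21.3
tool_pos: [0.5268, -0.0494, 0.1288]
orientation: [-179.9, -0.0, -71.8]
force: [-0.8, 0.2, 0.4]
opening: 0.0613
clock: 21.97
tool_pos: [0.5255, -0.0498, 0.1275]
orientation: [180.0, -0.0, -71.8]
force: [-2.3, -4.7, 1.5]
opening: 0.0393
[ 11.19548944   0.69004798 127.52387564] [-2.25071031 -4.67428066  1.52037782] 0.039310067878024636
```

View pics/w14.png

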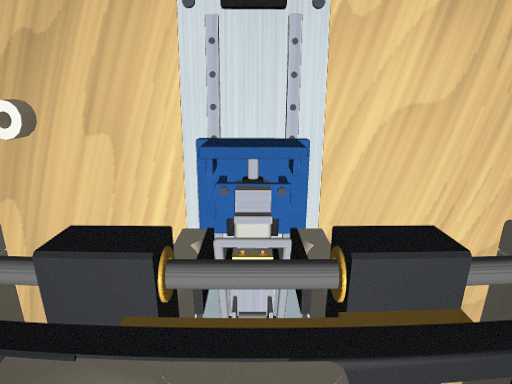

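```bash
python3 -m creep '[[0.02,0,0.05,0,34],[0.035,0,0.1,0,34],[0.05,0,0.15,0,34],[0.065,0,0.2,0,34],[0.075,0,0.25,0,34],[0.08,0,0.28,0,34],[0.08,0,0.28,0,34],[0.08,0,0.28,0,34]]'
python3 - <<'E'
from h import *
o=ctrl.get_obs();print(F(o["tool_pos"]),F(o["force"]+fo)/1000,o["opening"])
s=snapshot("wrist"); crop(s,"w15",180,110,330,290,4); cv2.imwrite("pics/w15f.png",s["img"]);print(s["xyz"],s["rotation"])
s=snapshot("side"); crop(s,"side15",225,130,335,270,5)
E
```

```text
clock: 22.68
tool_pos: [0.528, -0.057, 0.0991]
orientation: [179.9, 0.0, -71.8]
force: [-4.3, -0.1, 0.8]
opening: 0.0395
[ 3.60319758  0.6543382  99.1477094 ] [1.25998633 4.08605822 0.77120101] 0.039464191990215794
[ 0.55187637 -0.12602619  0.25752148] [-1.57127656e+01 -8.53505095e-02 -1.61842539e+02]
```

View pics/w15.png

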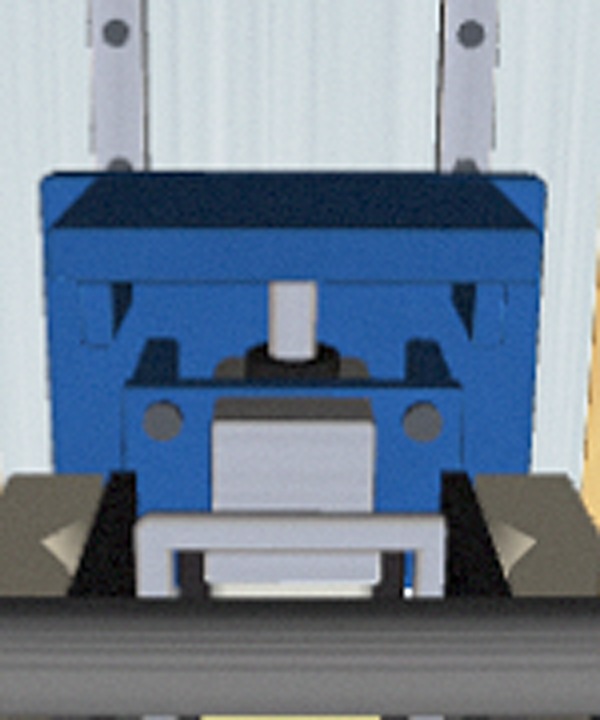

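View pics/side15.png

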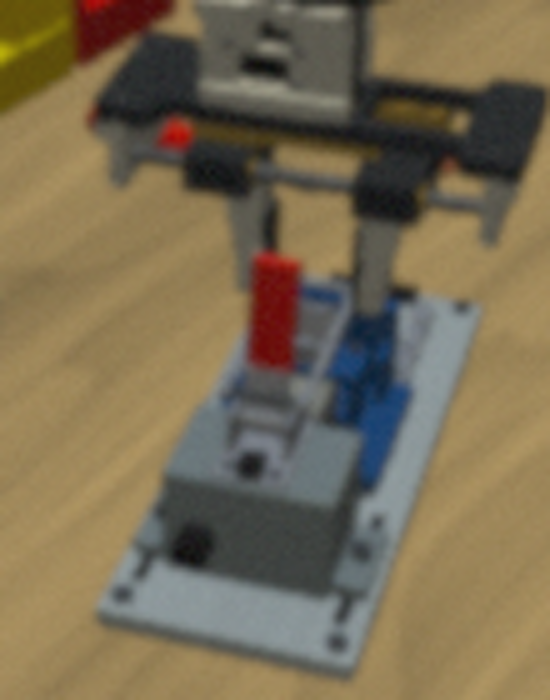

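Run:
```python
from h import *
s=snapshot("wrist")
for z in (.104,.107,.11): 
  print(z,[F(plane(s,*up(290,V,180,110,4),z))[0] for V in (515,533,550)], np.linalg.norm(plane(s,*up(134,533,180,110,4),z)-plane(s,*up(446,533,180,110,4),z)))
print([(V,F(plane(s,*up(240,V,180,110,4),z))[0]) for V,z in ((422,.081),(510,.081),(585,.098))])
```

```text
0.104 [np.float64(-1.8694818977238028), np.float64(0.6529521074165594), np.float64(3.056767927725358)] 0.04033947088975087
0.107 [np.float64(-3.187369878288684), np.float64(-0.7141309837857791), np.float64(1.6428031401174445)] 0.03955272890584412
0.11 [np.float64(-4.50525785885353), np.float64(-2.081214074988096), np.float64(0.22883835250951765)] 0.03876598692193746
[(422, np.float64(-6.353927172855474)), (510, np.float64(7.421691289633886)), (585, np.float64(11.087207172202039))]
```

```bash
python3 -m creep '[[0,0,0.04,0,34],[0,0,0.08,0,34],[0,0,0.12,0,34],[0,0,0.16,0,34],[0,0,0.19,0,34],[0,0,0.21,0,34],[0,0,0.215,0,34],[0,0,0.215,0,34]]'
python3 - <<'E'
from h import *
o=ctrl.get_obs();print(F(o["tool_pos"]),F(o["force"]+fo)/1000,o["opening"])
s=snapshot("wrist"); crop(s,"w16",180,110,330,290,4);print(s["xyz"],s["rotation"])
E
```

```text
clock: 23.5
tool_pos: [0.5281, -0.057, 0.0783]
orientation: [180.0, 0.0, -71.8]
force: [-6.4, -0.1, 3.8]
opening: 0.0395
[ 3.57959687  0.53664776 78.32563919] [1.93021147 6.10999501 3.76919454] 0.03952240434001595
[ 0.55188825 -0.12601689  0.23671986] [-1.57029134e+01 -4.11334212e-02 -1.61835087e+02]
```

View pics/w16.png

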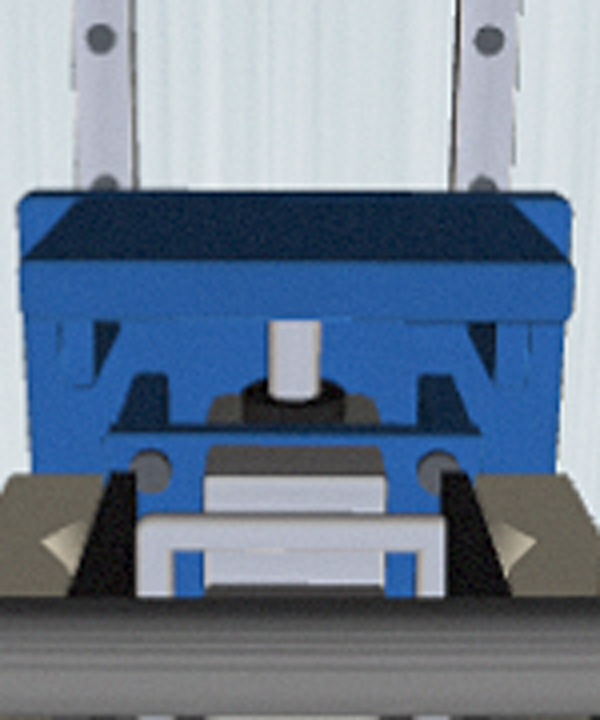

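```bash
python3 -m creep '[[0,0.005,0.01,0,34],[0,0.01,0.015,0,34],[0,0.01,0.02,0,34],[0,0.01,0.025,0,34],[0,0.01,0.025,0,34],[0,0.01,0.025,0,34],[0,0.01,0.025,0,34],[0,0.01,0.025,0,34]]'
python3 - <<'E'
from h import *
o=ctrl.get_obs();print(F(o["tool_pos"]),F(o["force"]+fo)/1000,o["opening"])
E
```

```text
clock: 24.22
tool_pos: [0.5282, -0.057, 0.0776]
orientation: [-179.9, -0.0, -71.8]
force: [-9.1, 2.7, 17.8]
opening: 0.0392
[ 3.48105876  0.45245894 77.61060969] [ 5.41094821  7.7509849  17.8472655 ] 0.0391878863784583
```

```bash
python3 -m creep '[[0,-0.005,-0.015,0,34],[0,-0.005,-0.015,0,34],[-0.01,-0.005,-0.015,0,34],[-0.02,-0.005,-0.015,0,34],[-0.03,-0.005,-0.015,0,34],[-0.03,-0.005,-0.015,0,34],[-0.03,-0.005,-0.015,0,34],[-0.03,-0.005,-0.015,0,34]]'
python3 - <<'E'
from h import *
o=ctrl.get_obs();print(F(o["tool_pos"]),F(o["force"]+fo)/1000,o["opening"])
s=snapshot("wrist"); crop(s,"w17",180,110,330,290,4)
E
```

```text
clock: 24.88
tool_pos: [0.5275, -0.0553, 0.0779]
orientation: [-180.0, -0.1, -71.8]
force: [-3.8, -6.8, 4.2]
opening: 0.0394
[ 5.37778875  0.51227243 77.92765901] [-5.30737882  5.70275846  4.15581952] 0.03942239768196627
```

View pics/w17.png

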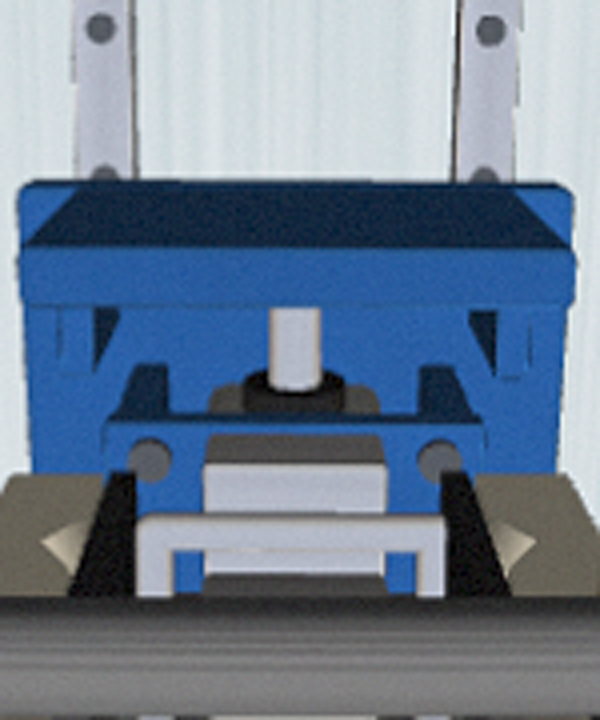

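```bash
python3 -m creep '[[-0.01,0,0,0,34],[-0.02,0,0,0,34],[-0.025,0,0,0,34],[-0.025,0,0,0,34],[-0.025,0,0,0,34],[-0.025,0,0,0,34],[-0.025,0,0,0,34],[-0.025,0,0,0,34]]'
python3 - <<'E'
from h import *
o=ctrl.get_obs();print(F(o["tool_pos"]),F(o["force"]+fo)/1000,o["opening"])
E
python3 -m creep '[[-0.01,0,0,0,34],[-0.01,0,0,0,34],[-0.01,0,0,0,34],[-0.01,0,0,0,34],[-0.01,0,0,0,34],[-0.01,0,0,0,34],[-0.01,0,0,0,34],[-0.01,0,0,0,34]]'
python3 - <<'E'
from h import *
o=ctrl.get_obs();print(F(o["tool_pos"]),F(o["force"]+fo)/1000,o["opening"])
s=snapshot("wrist"); crop(s,"w18",180,110,330,290,4)
E
```

```text
clock: 25.6
tool_pos: [0.5268, -0.0529, 0.0779]
orientation: [-180.0, -0.1, -71.8]
force: [-3.1, -8.0, 4.6]
opening: 0.0394
[ 7.84272665  0.46288984 77.94059896] [-6.65712282  5.4810258   4.60243843] 0.03941525022969172
clock: 26.27
tool_pos: [0.5265, -0.052, 0.0779]
orientation: [-180.0, -0.1, -71.8]
force: [-3.3, -7.7, 3.3]
opening: 0.0395
[ 8.82160776  0.50528927 77.86890623] [-6.22575301  5.56297565  3.2587314 ] 0.03950091799510126
```

View pics/w18.png

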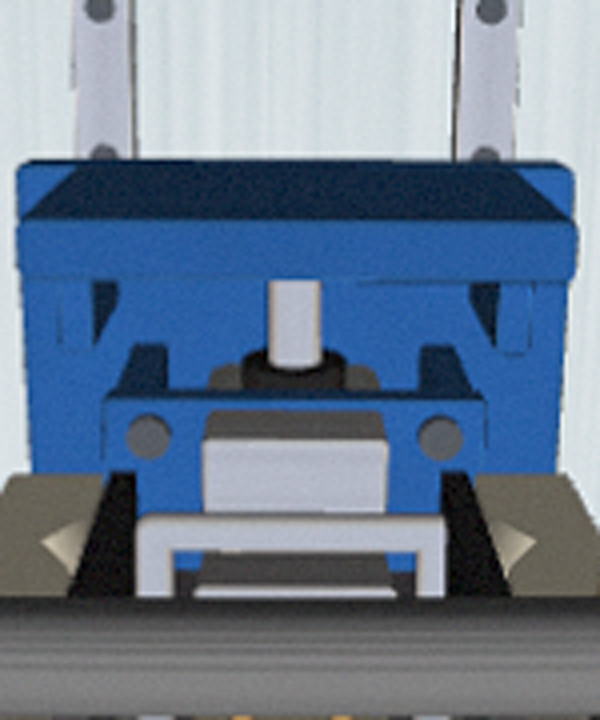

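```bash
cat > chk2.py <<'E'
from h import *
import sys
o=ctrl.get_obs(); f=F(o["force"]+fo)/1000; print(F(o["tool_pos"]).round(2),f.round(2)); sys.exit(1 if f[0]<-9 else 0)
E
python3 -m creep '[[-0.008,0,0,0,34],[-0.008,0,0,0,34],[-0.008,0,0,0,34],[-0.008,0,0,0,34],[-0.008,0,0,0,34],[-0.008,0,0,0,34],[-0.008,0,0,0,34],[-0.008,0,0,0,34]]' >/dev/null; python3 chk2.py &&
python3 -m creep '[[-0.008,0,0,0,34],[-0.008,0,0,0,34],[-0.008,0,0,0,34],[-0.008,0,0,0,34],[-0.008,0,0,0,34],[-0.008,0,0,0,34],[-0.008,0,0,0,34],[-0.008,0,0,0,34]]' >/dev/null; python3 chk2.py &&
python3 -m creep '[[-0.008,0,0,0,34],[-0.008,0,0,0,34],[-0.008,0,0,0,34],[-0.008,0,0,0,34],[-0.008,0,0,0,34],[-0.008,0,0,0,34],[-0.008,0,0,0,34],[-0.008,0,0,0,34]]' >/dev/null; python3 chk2.py
python3 - <<'E'
from h import *
s=snapshot("wrist"); crop(s,"w19",180,110,330,290,4)
E
```

```text
[ 9.52  0.51 77.88] [-6.09  5.89  4.21]
[ 9.88  0.52 77.92] [-9.45  5.88  2.29]
[ 9.88  0.52 77.92] [-9.45  5.88  2.29]
```

View pics/w19.png

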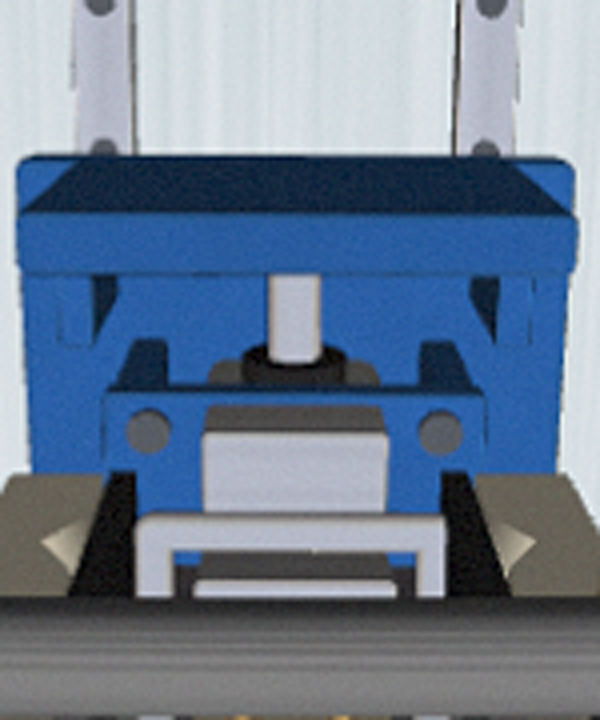

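```bash
python3 -m creep '[[-0.006,0,0,0,34],[-0.006,0,0,0,34],[-0.006,0,0,0,34],[-0.006,0,0,0,34],[-0.006,0,0,0,34],[-0.006,0,0,0,34],[-0.006,0,0,0,34],[-0.006,0,0,0,34]]' >/dev/null; python3 chk2.py
python3 -m creep '[[0,0,0,0,45],[0,0,0,0,55],[0,0,0,0,65],[0,0,0,0,72],[0,0,0,0,72],[0,0,-0.1,0,72],[0,0,-0.5,0,72],[0,0,-0.8,0,72]]'
python3 -m creep '[[0,0,-0.4,0,72],[0,0,-0.8,0,72],[0,0,-1,0,72],[0,0,-1,0,72],[0,0,-1,0,72],[0,0,-1,0,72],[0,0,-1,0,72],[0,0,-1,0,72]]'
python3 - <<'E'
from h import *
o=ctrl.get_obs();print(F(o["tool_pos"]),F(o["force"]+fo)/1000,o["opening"])
s=snapshot("wrist"); crop(s,"w20",170,130,330,270,5); cv2.imwrite("pics/w20f.png",s["img"])
s=snapshot("side"); crop(s,"side20",225,130,335,270,5)
E
```

```text
[10.1   0.52 77.91] [-12.44   4.98   2.51]
clock: 29.03
tool_pos: [0.5251, -0.049, 0.1589]
orientation: [179.9, -0.0, -71.8]
force: [0.7, 0.3, 1.1]
opening: 0.0719
clock: 29.7
tool_pos: [0.5246, -0.049, 0.256]
orientation: [179.9, 0.0, -71.8]
force: [0.4, 0.1, 0.3]
opening: 0.0721
[ 12.2572254    1.30850098 256.02916725] [-0.03269477 -0.36341031  0.32223067] 0.07208293349347747
```

View pics/w20f.png

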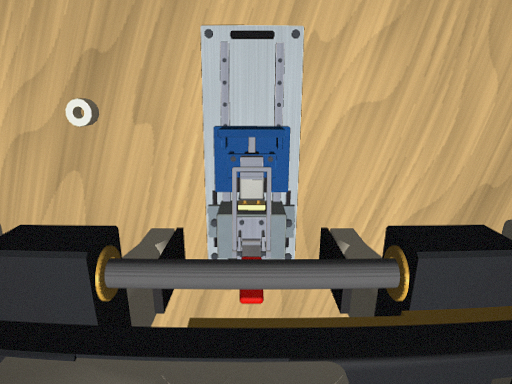

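View pics/side20.png

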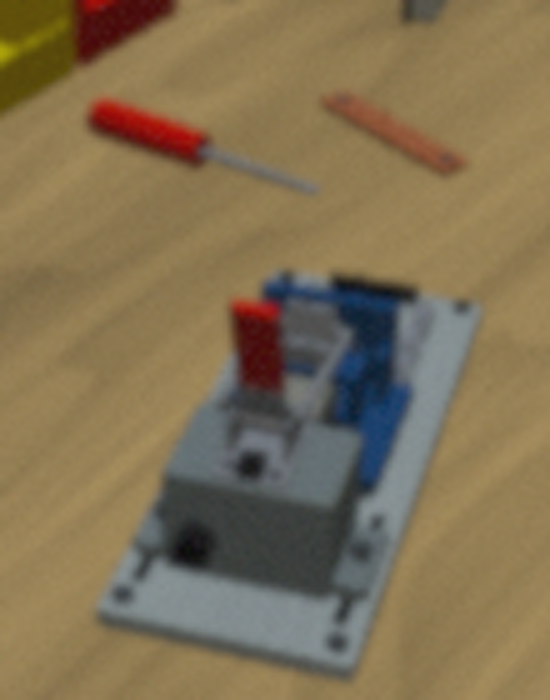

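View pics/w20.png

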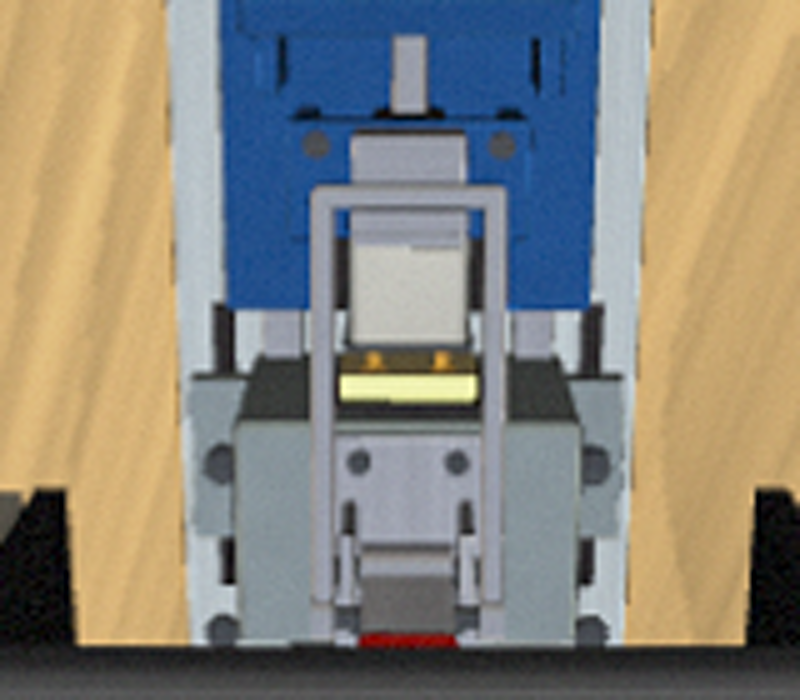

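Run:
```python
from h import *
s=snapshot("side")
hsv=cv2.cvtColor(s["img"],cv2.COLOR_BGR2HSV); m=((hsv[...,0]<8)|(hsv[...,0]>172))&(hsv[...,1]>150)&(hsv[...,2]>60)
m[:185]=0;m[:,:260]=0;m[215:]=0;m[:,300:]=0
v,u=np.where(m); print(u.min(),u.max(),v.min(),v.max())
for (a,b) in [(u[v==v.min()].mean(),v.min()),(u[v==v.max()].mean(),v.max()),((u[v==v.min()+1]).mean(),v.min()+1)]:
  o,d=ray(s,a,b); t=-((o-fo)@fY)/(d@fY); p=F(o+t*d); print(a,b,p, np.arctan2(p[2]-88,p[0]-88.5),np.hypot(p[2]-88,p[0]-88.5))
```

```text
272 280 190 206
274.6 190 [ 1.10757835e+02 -4.30068549e-14  1.61528644e+02] 1.2768554079813792 76.82364736243952
278.0 206 [7.81587789e+01 8.30615786e-14 9.78958459e+01] 2.3781988282378568 14.31323232210939
276.0 191 [ 9.92021799e+01 -1.94935514e-14  1.51675835e+02] 1.4042797714583455 64.56894465600571
```

```bash
python3 -m creep '[[-0.35,-0.01,0,0,40],[-0.7,-0.01,0,0,10],[-0.7,-0.01,0,0,0],[-0.7,-0.01,0.3,0,0],[-0.7,-0.01,0.6,0,0],[-0.7,-0.01,0.8,0,0],[-0.7,-0.01,0.8,0,0],[-0.7,-0.01,0.8,0,0]]'
python3 -m creep '[[0,0,0.1,0,0],[0,0,0.2,0,0],[0,0,0.3,0,0],[0,0,0.3,0,0],[0,0,0.3,0,0],[0,0,0.3,0,0],[0,0,0.3,0,0],[0,0,0.3,0,0]]'
python3 chk2.py
python3 - <<'E'
from h import *
s=snapshot("side"); crop(s,"side21",225,110,335,270,5)
E
```

```text
clock: 30.52
tool_pos: [0.5039, 0.0176, 0.1766]
orientation: [179.9, -0.0, -71.8]
force: [1.0, 0.3, -0.0]
opening: 0.0242
clock: 31.18
tool_pos: [0.5046, 0.018, 0.1476]
orientation: [-179.9, 0.0, -71.8]
force: [0.5, -1.0, -0.1]
opening: 0.0004
[ 82.14  -0.67 147.57] [-1.08 -0.18 -0.14]
```

View pics/side21.png

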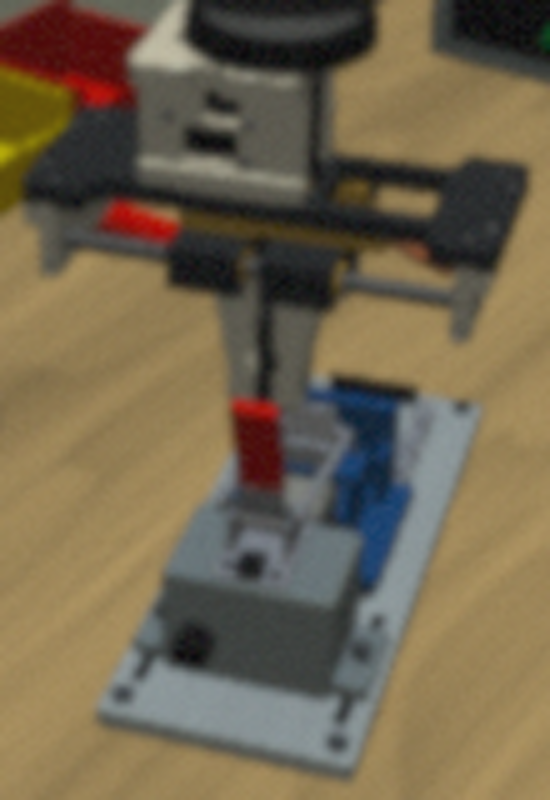

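```bash
python3 -m creep '[[-0.03,0,0.01,0,0],[-0.06,0,0.02,0,0],[-0.1,0,0.03,0,0],[-0.13,0,0.04,0,0],[-0.16,0,0.05,0,0],[-0.19,0,0.06,0,0],[-0.22,0,0.07,0,0],[-0.24,0,0.08,0,0]]'
python3 chk2.py
python3 - <<'E'
from h import *
s=snapshot("side"); crop(s,"side22",225,110,335,270,5)
E
```

```text
clock: 31.9
tool_pos: [0.4968, 0.0409, 0.139]
orientation: [180.0, -0.0, -71.8]
force: [0.9, -3.4, 1.5]
opening: 0.0005
[106.3   -0.36 138.99] [-3.52  0.22  1.53]
```

View pics/side22.png

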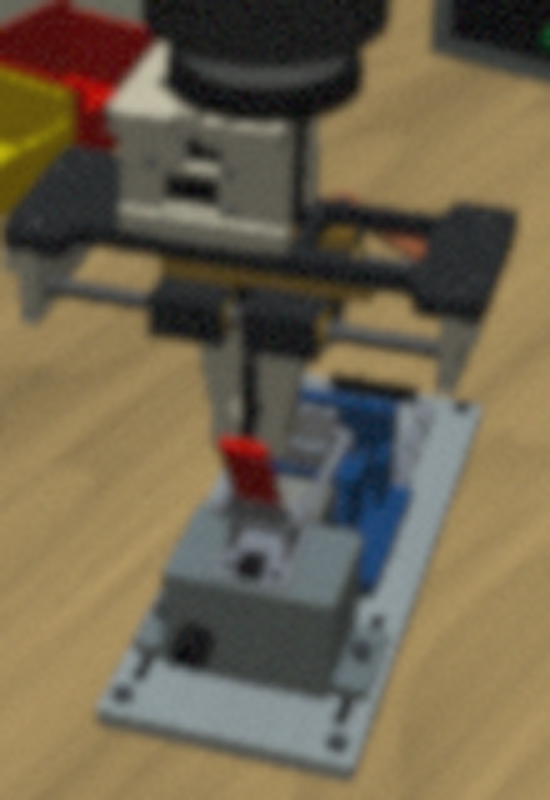

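```bash
python3 -m creep '[[-0.03,0,0.02,0,0],[-0.06,0,0.04,0,0],[-0.09,0,0.06,0,0],[-0.12,0,0.08,0,0],[-0.145,0,0.105,0,0],[-0.17,0,0.13,0,0],[-0.19,0,0.16,0,0],[-0.21,0,0.19,0,0]]'
python3 chk2.py
python3 - <<'E'
from h import *
s=snapshot("side"); crop(s,"side23",225,110,335,270,5)
E
```

```text
clock: 32.62
tool_pos: [0.4902, 0.0611, 0.1197]
orientation: [-180.0, 0.0, -71.8]
force: [0.9, -1.9, 1.8]
opening: 0.0004
[127.56  -0.46 119.74] [-2.04 -0.23  1.8 ]
```

View pics/side23.png

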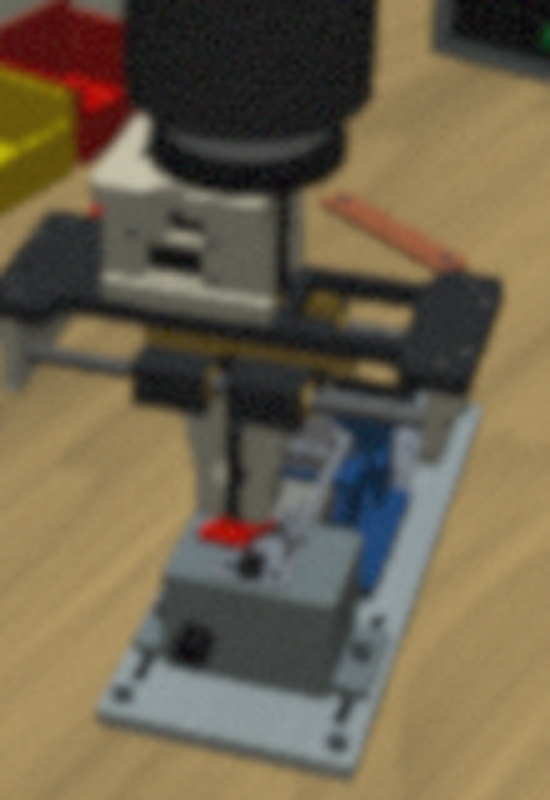

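Run:
```python
from h import *
s=snapshot("wrist"); crop(s,"w24",170,110,330,290,4)
```

```text
(no output)
```

View pics/w24.png

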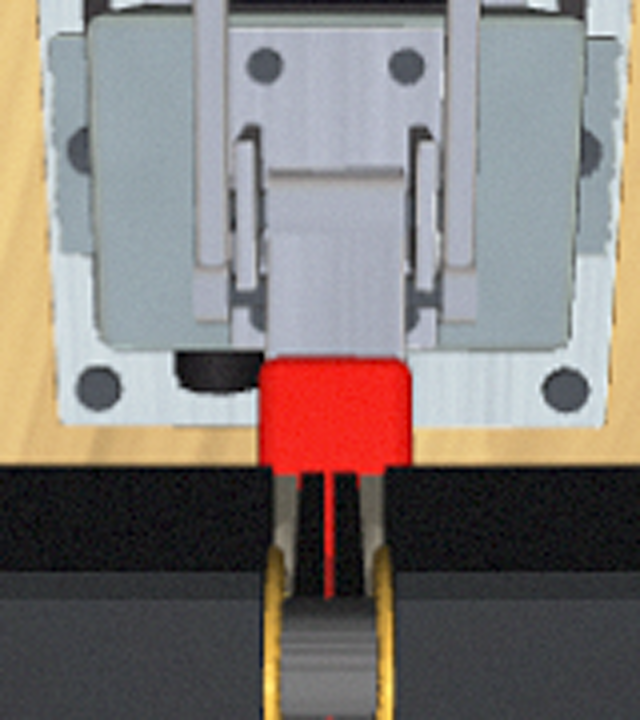

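Run:
```python
from h import *
s=snapshot("wrist"); crop(s,"w25",170,0,330,180,4)
```

```text
(no output)
```

View pics/w25.png

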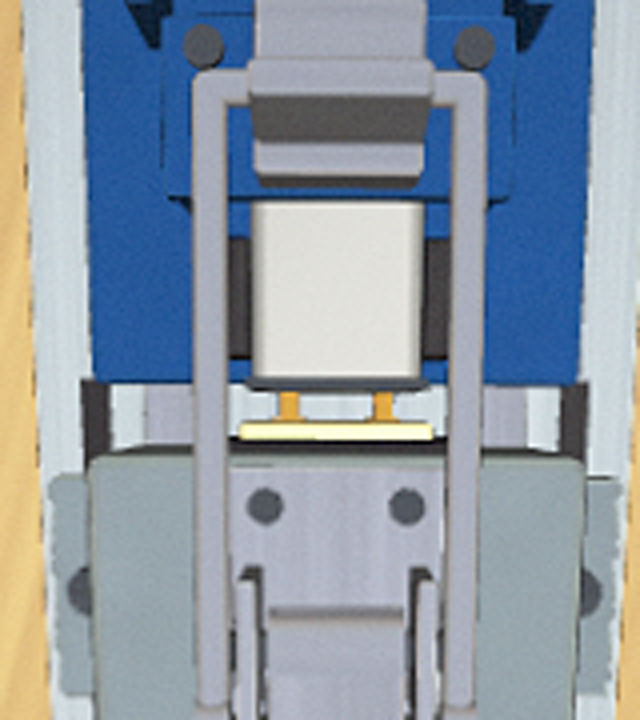

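```bash
python3 -m creep '[[-0.01,0,0.015,0,0],[-0.02,0,0.03,0,0],[-0.03,0,0.045,0,0],[-0.04,0,0.06,0,0],[-0.045,0,0.075,0,0],[-0.05,0,0.09,0,0],[-0.055,0,0.105,0,0],[-0.06,0,0.12,0,0]]'
python3 chk2.py
python3 -m creep '[[-0.005,0,0.015,0,0],[-0.01,0,0.03,0,0],[-0.015,0,0.045,0,0],[-0.02,0,0.06,0,0],[-0.02,0,0.075,0,0],[-0.02,0,0.09,0,0],[-0.02,0,0.105,0,0],[-0.02,0,0.12,0,0]]'
python3 chk2.py;python3 - <<'E'
from h import *
s=snapshot("wrist"); crop(s,"w26",170,0,330,180,4)
s=snapshot("side"); crop(s,"side26",225,110,335,270,5)
E
```

```text
clock: 33.43
tool_pos: [0.4883, 0.0666, 0.1079]
orientation: [-180.0, 0.0, -71.8]
force: [-0.1, 0.6, 0.4]
opening: 0.0004
[133.34  -0.42 107.89] [ 0.6  -0.11  0.39]
clock: 34.1
tool_pos: [0.4877, 0.0682, 0.0959]
orientation: [180.0, -0.0, -71.8]
force: [-1.4, -0.5, 0.3]
opening: 0.0002
[135.1   -0.35  95.86] [-0.    1.47  0.28]
```

View pics/side26.png

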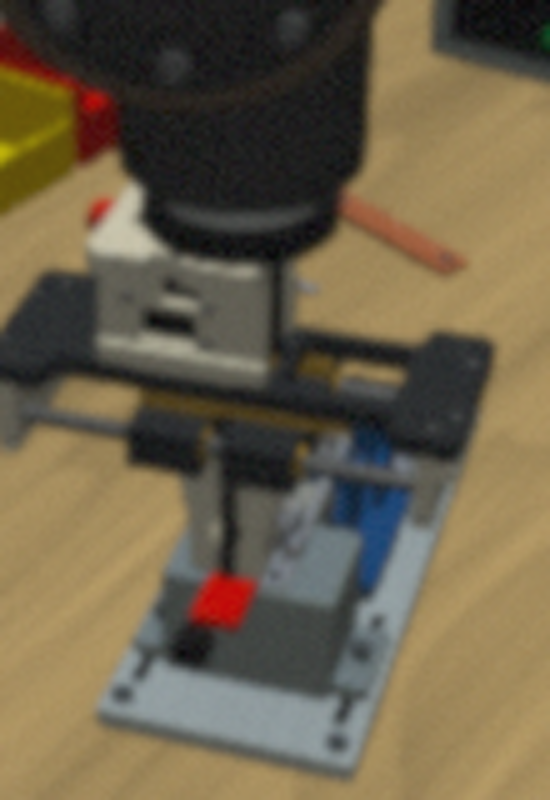

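View pics/w26.png

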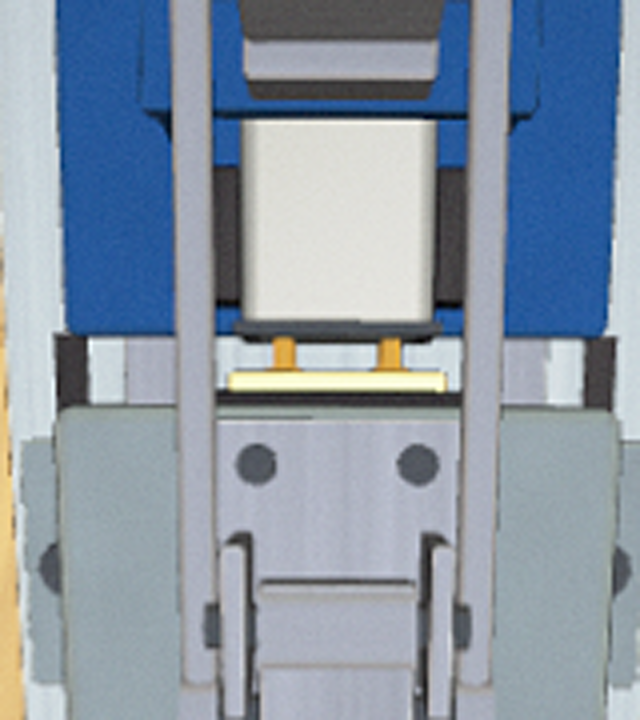

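```bash
python3 -m creep '[[0,0,0.005,0,0],[0,0,0.01,0,0],[0,0,0.015,0,0],[0,0,0.02,0,0],[0,0,0.025,0,0],[0,0,0.025,0,0],[0,0,0.025,0,0],[0,0,0.025,0,0]]' >/dev/null
python3 chk2.py
python3 -m creep '[[0,0,0.005,0,0],[0,0,0.008,0,0],[0,0,0.008,0,0],[0,0,0.008,0,0],[0,0,0.008,0,0],[0,0,0.008,0,0],[0,0,0.008,0,0],[0,0,0.008,0,0]]' >/dev/null
python3 chk2.py
```

```text
[135.13  -0.4   93.57] [ 0.32 -0.03 -0.31]
[135.14  -0.54  93.24] [0.82 1.28 5.75]
```

```bash
python3 -m creep '[[0,0,0.003,0,0],[0,0,0.006,0,0],[0,0,0.006,0,0],[0,0,0.006,0,0],[0,0,0.006,0,0],[0,0,0.006,0,0],[0,0,0.006,0,0],[0,0,0.006,0,0]]' >/dev/null
python3 chk2.py
python3 -m creep '[[0,0,-0.2,0,0],[0,0,-0.5,0,0],[0,0,-0.9,0,0],[0,0,-1,0,0],[0,0,-1,0,0],[0,0,-1,0,0],[0,0,-1,0,0],[0,0,-1,0,0]]'
python3 -m creep '[[0,0,-0.4,0,0],[0.3,0,-0.7,0,0],[0.6,0,-0.7,0,0],[0.6,0,-0.7,0,0],[0.6,0,-0.7,0,0],[0.6,0,-0.7,0,0],[0.6,0,-0.7,0,0],[0.6,0,-0.7,0,0]]'
python3 - <<'E'
from h import *
print(F(ctrl.get_obs()["tool_pos"]))
s=snapshot("wrist"); cv2.imwrite("pics/w27.png",s["img"])
s=snapshot("side"); crop(s,"side27",225,130,335,270,5)
E
```

```text
[135.14  -0.61  93.17] [ 1.41  3.91 11.47]
clock: 36.87
tool_pos: [0.4871, 0.068, 0.1911]
orientation: [179.9, -0.0, -71.8]
force: [0.6, 0.0, -0.6]
opening: 0.0003
clock: 37.53
tool_pos: [0.5061, 0.0118, 0.2615]
orientation: [179.9, -0.0, -71.8]
force: [0.4, -0.4, 0.9]
opening: 0.0007
[ 7.57308950e+01 -1.24591264e-01  2.61479145e+02]
```

View pics/side27.png

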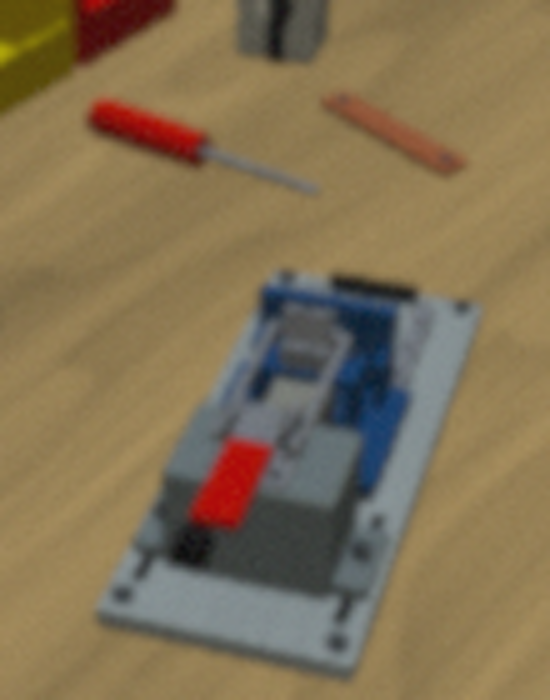

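View pics/w27.png

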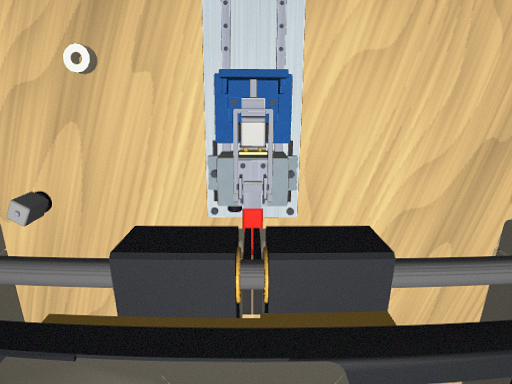

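Run:
```python
from h import *
s=snapshot("wrist"); crop(s,"w28",195,55,305,165,6)
```

```text
(no output)
```

View pics/w28.png

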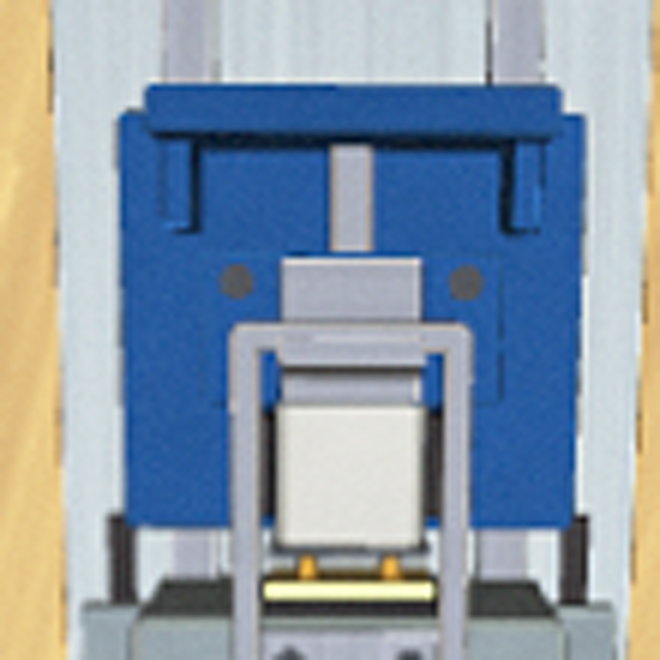

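Run:
```python
from h import *
s=snapshot("wrist")
q=lambda V,z:F(plane(s,*up(350,V,195,55,6),z))[0].round(1)
print("backplate outer/inner",q(86,.08),q(133,.08),"seat rear",q(257,.081),"carriage front z.02-.03",q(525,.02),q(525,.03),"head front",q(612,.07))
s2=dict(s);s2["xyz"]=[ 0.54891111,-0.11915811,0.37704833];s2["rotation"]=[-1.57044831e+01,-1.18292758e-01,-1.61856733e+02]
q=lambda V,z:F(plane(s2,*up(310,V,190,120,5),z))[0].round(1)
print("before: outer",q(75,.08),"inner",q(112,.08),"seat rear",q(216,.081),"front",q(408,.02),q(408,.03),"head",q(540,.07))
```

```text
backplate outer/inner -29.9 -22.4 seat rear -2.3 carriage front z.02-.03 50.2 49.0 head front 60.0
before: outer -33.5 inner -26.8 seat rear -7.7 front 48.4 45.3 head 61.0
```

Run:
```python
from plant import ctrl, workorder
print(workorder.close_job(), ctrl.get_obs()["clock"])
```

```text
the job is handed in; nothing more can be done
the job is handed in; nothing more can be done
```

The relay is latched into the fixture and the job is handed in, at about 38 s on the robot's clock. No verdict was reported.

- **Carriage:** I pushed it in 0.5 mm steps near the end, until the force jumped from about 1.3 N to 5.2 N as the pins met the probes. That puts the carriage at about 59 mm and the pivot at x ≈ 88 mm, which agrees with the camera. A later camera reading of the carriage's back plate gave about 61 mm, a 1–2 mm difference I did not resolve.
- **Loop:** I gripped it across both side wires, took it over the nose, set it on the seat and drew it back until it bore on the nose at about 12 N. Lowering it gave a brief 18 N vertical reading, most likely the bar on the seat, which I backed off at once. A steady 5–6 N sideways reading stayed on the hand while it gripped the loop. I did not find the cause.
- **Lever:** I swung it down with about 4 N or less. It passed over centre and snapped home on its own. I then pressed it at about 11 N against the stop, where the fingertip height was 93.2 mm against an expected 93 mm.

**Last checks:** with the hand away, the pictures show the lever level and the bar still behind the nose. The carriage stands further in than at first touch, and the individual edges moved between 2 and 5 mm. My best figure for the probe push is about 3.5–4.5 mm, but it comes from images only, not a direct reading of the probes. The hand was clear of the fixture, at z ≈ 0.26 m. I steered clear of the other things on the bench and none looked disturbed in the last pictures, but I did not measure them.

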